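Pass two Petri dishes through the hatch

TASK

Lift the dish carrier by its tub (never lift it by the tall handle) and set it on the hatch's lane in front of the closed flap, tub towards the flap and handle at the outer end; let go, then put both Petri dishes flat into its well, one on the other. Then take it by the handle and push it through the flap, letting the carrier and not the hand open it, until the flap has fallen fully shut behind the tub, and let go. Leave the two bottles standing where they are.

Things in the scene. Friction and masses are not known exactly. Their poses are not given: they have to be found in the camera images.
- gate (a point): Fixed hatch; point on the lane floor (6 mm above the bench), mid-width, in the flap's plane; x runs along the lane into the hatch, z up. Outside (x -225 to 0 mm) an open lane, 77 mm between rails 6 mm high. At 0 two posts 80 mm apart, lintel top 66 mm above the lane; inside a roofed clear chamber, end wall at x +138. Set the tub's centre 75 to 90 mm before the gate so that fingers have room
- flap (a joint): White flap 74 mm wide, 4 mm thick, 40 g, hinged 56 mm above the lane floor, lower edge 10 mm above it. 0 rad = hanging shut; pushed, it swings only inwards (lower edge to the gate's +x), up to 1.45, and falls shut by itself. The tub props it open until the tub's centre is about 80 mm past the gate; the tail bar fits under the shut flap
- tub (a point): Tub of the loose carrier (about 0.64 kg, 153 mm long), centre, 20 mm above its underside. +x: end that enters the hatch first. Steel base 67 x 67 x 10 mm; white walls to 40 mm round an eight-sided well 62 mm across, floor 10 mm up. Grip over the flat side walls (+y, -y: 67 mm apart outside, 27 mm long). Finger slots 38 mm wide at front and rear. A flat tail bar 16 x 6 mm runs back to the handle
- handle: Upright grey handle, fixed to the carrier's tail: a post 12 mm (along x) by 28 mm (along y), up to 120 mm above the carrier's underside. Origin on its axis 100 mm above the underside, a good height to grip it (fingers then stay above the hatch's roof), 113.5 mm behind the tub's centre. x points towards the tub
- dish0_mid (a point): A closed Petri dish, clear with pale filling, 56 mm across, 15 mm high, 40 g, lying flat; its lower 6 mm taper to 47 mm at the bottom, so it finds its way into the well; point at its centre half-way up, z up
- dish1_mid (a point): The other Petri dish, the same in every way
- bottle_tall_mid (a point): Brown bottle, 60 mm across, 135 mm high, standing; a bystander to be left alone. Point at its centre half-way up
- bottle_small_mid (a point): Small white bottle, 45 mm across, 88 mm high, standing; a bystander to be left alone. Point at its centre half-way up
There are look-alikes about, which are no part of the job. What is shaped like the part that bears dish0_mid but blue, green or yellow is not meant.

How it is judged (in metres and radians):
On the way, in this order (a step that is already met when the one before it is completed fails the run):
1. the carrier stands on the lane between the rails, outside the shut flap, tub towards the flap, and is let go (y of tub in the frame of gate between -0.01 and 0.01 m and z of tub in the frame of gate between 0.016 and 0.024 m and angle between the x axis of tub and the x axis of gate, either way round below 0.12 rad and angle between tub's own z axis and vertical below 0.06 rad and x of tub in the frame of gate between -0.15 and -0.034 m and x of handle in the frame of gate below -0.1 m and contact force between the fingers and carrier below 0.2 N and linear speed of carrier below 0.03 m/s and value of joint flap below 0.05 rad), for 0.2 s.
2. one dish lies flat on the floor of the well, let go, the carrier still outside (y of tub in the frame of gate between -0.01 and 0.01 m and z of tub in the frame of gate between 0.016 and 0.024 m and angle between the x axis of tub and the x axis of gate, either way round below 0.12 rad and angle between tub's own z axis and vertical below 0.06 rad and x of tub in the frame of gate between -0.15 and -0.034 m and x of handle in the frame of gate below -0.1 m and ((horizontal distance between dish0_mid and tub below 0.006 m and z of dish0_mid in the frame of tub between -0.009 and -0.001 m and angle between dish0_mid's own z axis and vertical below 0.1 rad and contact force between the fingers and dish0 below 0.2 N) or (horizontal distance between dish1_mid and tub below 0.006 m and z of dish1_mid in the frame of tub between -0.009 and -0.001 m and angle between dish1_mid's own z axis and vertical below 0.1 rad and contact force between the fingers and dish1 below 0.2 N))), for 0.2 s.
3. both dishes lie in the well, one on the other, let go, the carrier still outside (y of tub in the frame of gate between -0.01 and 0.01 m and z of tub in the frame of gate between 0.016 and 0.024 m and angle between the x axis of tub and the x axis of gate, either way round below 0.12 rad and angle between tub's own z axis and vertical below 0.06 rad and x of tub in the frame of gate between -0.15 and -0.034 m and x of handle in the frame of gate below -0.1 m and horizontal distance between each of dish0_mid, dish1_mid and tub below 0.006 m and z of dish0_mid in the frame of tub between -0.009 and 0.0145 m and angle between each of dish0_mid, dish1_mid's own z axis and vertical below 0.1 rad and z of dish1_mid in the frame of tub between -0.009 and 0.0145 m and contact force between the fingers and dish0 below 0.2 N and contact force between the fingers and dish1 below 0.2 N), for 0.2 s.
4. the carrier, gripped by its handle and with both dishes in it, is under the flap and holds it open (y of tub in the frame of gate between -0.01 and 0.01 m and z of tub in the frame of gate between 0.016 and 0.024 m and angle between the x axis of tub and the x axis of gate, either way round below 0.12 rad and angle between tub's own z axis and vertical below 0.06 rad and value of joint flap above 0.5 rad and x of tub in the frame of gate above 0 m and contact force between the fingers and handle above 0.5 N and horizontal distance between each of dish0_mid, dish1_mid and tub below 0.006 m and z of dish0_mid in the frame of tub between -0.009 and 0.0145 m and angle between each of dish0_mid, dish1_mid's own z axis and vertical below 0.1 rad and z of dish1_mid in the frame of tub between -0.009 and 0.0145 m), for 0.05 s.
At the end, for the whole second after the job is handed in: Tub flat in the hatch, its centre over 74 mm past the gate; flap still and shut behind it (within 0.06 rad); both dishes flat in the well, one on the other (within 6 mm of its centre); all let go and at rest; both bottles within 30 mm of where they stood (y of tub in the frame of gate between -0.01 and 0.01 m and z of tub in the frame of gate between 0.016 and 0.024 m and angle between the x axis of tub and the x axis of gate, either way round below 0.12 rad and angle between tub's own z axis and vertical below 0.06 rad and x of tub in the frame of gate above 0.074 m and value of joint flap below 0.06 rad and velocity of joint flap between -0.1 and 0.1 rad/s and horizontal distance between each of dish0_mid, dish1_mid and tub below 0.006 m and z of dish0_mid in the frame of tub between -0.009 and 0.0145 m and angle between each of dish0_mid, dish1_mid's own z axis and vertical below 0.1 rad and z of dish1_mid in the frame of tub between -0.009 and 0.0145 m and linear speed of carrier below 0.03 m/s and distance of each of bottle_tall_mid, bottle_small_mid from where it was at the start of the episode below 0.03 m); the robot touches nothing.
It fails at once if the carrier is lifted by its handle (more than 15 mm above the lane floor) (contact force between the fingers and handle above 1 N and z of tub in the frame of gate above 0.035 m).
It fails at once if the hand opens the flap (contact force between the fingers and flap above 1 N and value of joint flap above 0.15 rad).
It fails at once if the brown bottle is knocked over (angle between bottle_tall_mid's own z axis and vertical above 0.5 rad).
It fails at once if the small white bottle is knocked over (angle between bottle_small_mid's own z axis and vertical above 0.5 rad).
It also fails if it takes over 72 s, if anything falls off the work surface, if the arm or the gripper's body presses on something with over 40 N, if the wrist force passes 120 N, or if a joint passes its speed limit or range.

ROBOT

A 6-joint arm with a two-finger parallel gripper is mounted at the origin on the work surface; the furniture and walls round the work are solid. World frame = base frame: x ahead of the robot, y to its left, z up, the work surface at z = 0. Lengths are in mm, angles in degrees, forces in N, time in s.
With the tool pointing down it reaches from about 350 to 850 mm from the base axis. Payload 8.1 kg.
Tool frame: the origin (TCP) lies at the very end of the fingers, on their centre line; the grasp point (between the pads) lies 19 mm behind it; z points along the fingers, y is the direction in which the jaws open and shut (so a half turn about z gives the same grasp; the last joint's range is limited). The gripper opens to 85 mm and grips with 20 to 120 N. Pads are 22 mm wide; open, the fingers measure 114 mm over their backs; the gripper's body (76 mm by 85 mm) begins 54 mm behind the grasp point. The pads swing forward as they close: fully open they stand 13 mm farther back than shut.
Start: joints at [-81.612, 7.471, 85.268, -0, 87.261, -4.893], TCP at [137.858, -583.952, 231.292] pointing down, gripper open.
Joint ranges: [-169.43, 169.43], [-51.17, 129.36], [1.28, 143.12], [-76.62, 256.62], [0, 156.53], [-152.29, 152.29]. Speed limits (degrees/s): [136.94, 136.94, 159.86, 180, 180, 180].

INTERFACE

Orientations are given as [roll, pitch, yaw] about the fixed x, y, z axes, in that order (R = Rz(yaw) Ry(pitch) Rx(roll)).
In Python, from bench import r gives the robot as it stands.
- The arm moves only by the shell command python3 -m crank 'ROWS' [OPENING] [FORCE]. ROWS is JSON, a list that holds one entry, the list of rows, each a list of 6 numbers: the shift along the tool's x, y, z in m, then the turn, a rotation vector about the tool's x, y, z in rad. A call has 1 to 10 rows; each row is the pose to reach, as a shift and turn from the pose measured when the call began, along the tool's axes at that moment; what a row does not reach only later rows make up. A row lasts 1/8 s, in which the tool goes at most 62.5 mm and 10.7 degrees, less where a joint would pass 70% of its speed; a pose out of reach is approached as far as the arm can. A call with a gripper value outside its range is refused whole. OPENING is the closure, from 0 (fully open) to 1 (shut), set as the call begins (- or left out, the last holds). The fingers move at their own pace and stop on an object; FORCE is the grip in N (left out, the last holds). Time passes only in rows, so rows that repeat a pose let the fingers close. It gives the time, the measured TCP pose, the force and the opening at its end, in the units of the state.
- r.sense(): the state, without advancing time (a new reading comes with each control period).
- r.snapshot(name): name is "side" or "top"; returns (picture, depth): 420x560x3 uint8, blue, green, red; 420x560 float32, mm along the optical axis (not along the pixel's ray), 0 where there is no reading.
- r.get_calibration(name): a dict with "mtx" (3x3 intrinsics, pixels), "cam_to_world" (4x4, takes a point from camera to world coordinates). Camera axes: x right, y down, z forward; pixel columns grow to the right and rows downward; lengths in mm; the calibration is good to about 2 mm. A picture is of the moment at which its call begins. get_calibration takes no time and is no camera call.
- r.hand_in(): hands the job in, once; it reports no verdict.
Trained networks look in the newest picture that a camera, given by its name, has taken for a name from the list of things; names that differ only in an ending like _2 or _b are one class to them, and where a whole thing is asked for, a point or a joint stands for the part that bears it (a point fixed in the world has none). Each returns a list of dicts, best first, with "conf" (0 to 1); they miss things now and then, are a little off and sometimes report something else, mostly with a low value. They report only what shows in the picture. A call takes as long as a camera call. They do not tell look-alikes from the thing itself.
- r.look_for(thing, camera): "extent" ([left, top, right, bottom] in pixels, round what is visible of it).
- r.landmark_of(thing, camera): "pixel" ([column, row] in pixels: a listed point, or the origin of a listed thing).
The state is a dict: "time": time; "joint_pos": joint angles; "qd": joint speeds; "joint_efforts": joint torques, N m; "tool_pos": TCP position; "tcp_rot": TCP orientation; "ft_force": force on the tool from outside, world axes, zero at the start; "wrist_torque": the same for the moment, N m; "finger_gap": finger opening in mm.
Only numpy, scipy, OpenCV 4.12 (cv2) and the standard library are available. Lean on these libraries where they do the work, as an engineer would, in place of code of your own. Each camera call takes 0.05 s, during which the arm holds its last target.

## Working session

There is one attempt and no reset: what is moved stays moved. The work goes in short steps, Python scripts to look and compute and a shell command to move; the robot and the scene stay as the last step left them, time stands still between calls to the robot, and variables do not carry over. Pictures are saved under pics/ and viewed, and the job is handed in when it is done.

```bash
ls; mkdir -p pics
python3 - <<'E'
from bench import r
import cv2,numpy as np
print(r.sense())
for c in("side","top"):
    p,d=r.snapshot(c); cv2.imwrite(f"pics/{c}0.png",p); np.save(f"pics/{c}0.npy",d)
    k=r.get_calibration(c); print(c,np.round(k["mtx"],1).tolist(),np.round(k["cam_to_world"],3).tolist())
    for t in["gate","flap","tub","handle","dish0_mid","bottle_tall_mid","bottle_small_mid"]:
        print(t,[(round(x["conf"],2),np.round(x["pixel"],1).tolist()) for x in r.landmark_of(t,c)])
E
```

```text
pics
{'time': 0.0, 'joint_pos': array([-8.16129235e+01,  7.51603319e+00,  8.53295597e+01,  6.15073316e-04,
        8.72619242e+01, -4.89328869e+00]), 'qd': array([ 0.0195568 , -0.0588434 ,  0.03471085, -0.08090428,  0.08715164,
        0.05811428]), 'joint_efforts': array([-3.30613846e-03, -5.69417632e+01, -5.00554132e+01, -2.76663895e-04,
        1.50699634e-02, -1.31412355e-05]), 'tool_pos': array([ 137.77178517, -583.39850644,  230.23210693]), 'tcp_rot': array([-1.79892927e+02, -9.78329925e-03,  1.32803261e+01]), 'ft_force': array([0.56604857, 0.23998823, 0.03426964]), 'wrist_torque': array([0.00118116, 0.01061708, 0.01813454]), 'finger_gap': 85.44271488877945}
side [[532.2, 0.0, 279.1], [0.0, 532.2, 207.8], [0.0, 0.0, 1.0]] [[-0.98, 0.173, -0.102, 539.966], [0.201, 0.845, -0.495, 682.301], [0.0, -0.505, -0.863, 1380.686], [0.0, 0.0, 0.0, 1.0]]
gate [(0.64, [244.0, 179.4])]Traceback (most recent call last):
  File "<stdin>", line 8, in <module>
ValueError: it knows: bottle_small_mid, bottle_tall_mid, dish0_mid, dish1_mid, gate, handle, tub
```

```bash
cat > h.py <<'E'
from bench import r
import cv2,numpy as np
def ray(c,px):
    k=r.get_calibration(c);T=np.array(k["cam_to_world"]);K=np.array(k["mtx"])
    v=np.linalg.inv(K)@np.array([px[0],px[1],1.]);return T[:3,3],T[:3,:3]@v
def atz(c,px,z):
    o,v=ray(c,px);return o+v*(z-o[2])/v[2]
def proj(c,P):
    k=r.get_calibration(c);T=np.array(k["cam_to_world"]);K=np.array(k["mtx"])
    q=K@(T[:3,:3].T@(np.array(P,float)-T[:3,3]));return q[:2]/q[2]
def tri(p1,p2):
    o1,v1=ray("side",p1);o2,v2=ray("top",p2)
    s=np.linalg.lstsq(np.c_[v1,-v2],o2-o1,rcond=None)[0]
    a=o1+v1*s[0];b=o2+v2*s[1];return (a+b)/2,np.linalg.norm(a-b)
def cloud(c,d):
    k=r.get_calibration(c);T=np.array(k["cam_to_world"]);K=np.array(k["mtx"])
    u,v=np.meshgrid(np.arange(560),np.arange(420))
    P=np.stack([(u-K[0,2])/K[0,0]*d,(v-K[1,2])/K[1,1]*d,d],-1)
    W=P@T[:3,:3].T+T[:3,3];W[d==0]=np.nan;return W
E
python3 - <<'E'
from h import *
Z=dict(gate=6,tub=20,handle=100,dish0_mid=7.5,bottle_tall_mid=67.5,bottle_small_mid=44)
for c in("side","top"):
    if c=="top":
        p,d=r.snapshot(c); cv2.imwrite(f"pics/{c}0.png",p); np.save(f"pics/{c}0.npy",d)
    k=r.get_calibration(c); print(c,np.round(k["mtx"],1).tolist(),np.round(k["cam_to_world"],3).tolist())
    for t in Z:
        print(t,[(round(x["conf"],2),np.round(x["pixel"],1).tolist(),np.round(atz(c,x["pixel"],Z[t]),1).tolist()) for x in r.landmark_of(t,c)])
E
```

```text
side [[532.2, 0.0, 279.1], [0.0, 532.2, 207.8], [0.0, 0.0, 1.0]] [[-0.98, 0.173, -0.102, 539.966], [0.201, 0.845, -0.495, 682.301], [0.0, -0.505, -0.863, 1380.686], [0.0, 0.0, 0.0, 1.0]]
gate [(0.64, [244.0, 179.4], [463.3, -227.7, 6.0])]
tub [(0.91, [288.5, 281.1], [400.8, 135.1, 20.0])]
handle [(0.58, [313.0, 305.1], [362.2, 243.0, 100.0])]
dish0_mid [(0.91, [350.9, 312.2], [254.4, 251.1, 7.5]), (0.84, [243.7, 321.8], [540.5, 219.5, 7.5]), (0.71, [344.0, 347.9], [297.7, 340.4, 7.5]), (0.58, [305.2, 358.6], [402.3, 347.0, 7.5])]
bottle_tall_mid [(0.55, [235.5, 269.2], [537.6, 92.2, 67.5]), (0.15, [289.1, 281.8], [404.5, 156.4, 67.5])]
bottle_small_mid [(0.68, [211.9, 117.0], [526.4, -461.5, 44.0])]
top [[529.0, 0.0, 290.2], [0.0, 529.0, 208.3], [0.0, 0.0, 1.0]] [[0.088, -0.974, 0.207, 110.971], [-0.996, -0.087, 0.013, -58.359], [0.005, -0.208, -0.978, 1522.756], [0.0, 0.0, 0.0, 1.0]]
gate [(0.66, [359.4, 201.9], [469.9, -238.9, 6.0]), (0.39, [172.6, 161.9], [542.2, 324.0, 6.0])]
tub [(0.64, [224.4, 213.4], [397.5, 150.4, 20.0])]
handle [(0.5, [185.0, 223.9], [343.6, 243.0, 100.0])]
dish0_mid [(0.8, [153.6, 207.4], [399.2, 360.3, 7.5]), (0.72, [153.4, 241.0], [300.9, 346.9, 7.5]), (0.65, [183.9, 258.3], [259.0, 252.8, 7.5]), (0.55, [206.8, 163.1], [547.2, 221.8, 7.5])]
bottle_tall_mid [(0.62, [244.1, 165.9], [531.2, 103.5, 67.5])]
bottle_small_mid [(0.72, [433.4, 189.0], [518.1, -444.8, 44.0])]
```

View pics/side0.png

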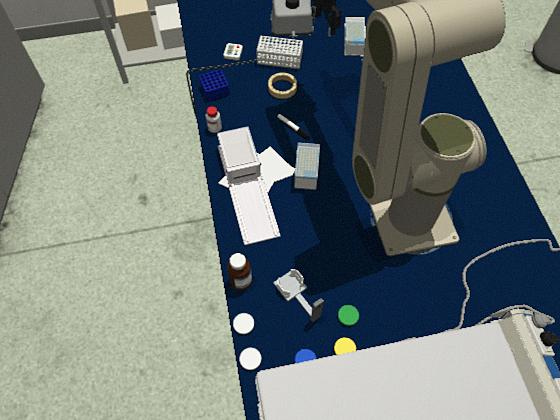

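View pics/top0.png

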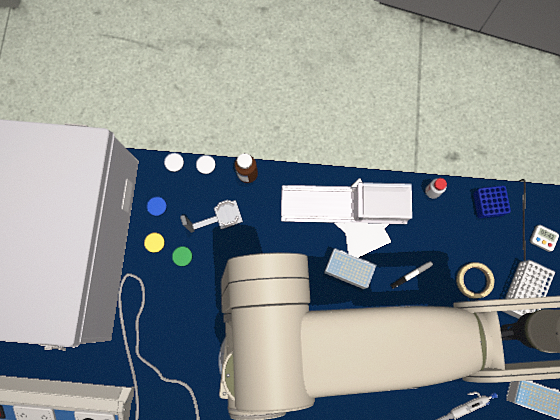

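Run:
```python
import cv2,numpy as np
p=cv2.imread("pics/top0.png");q=cv2.imread("pics/side0.png")
a=cv2.resize(p[140:280,140:300],None,fx=4.5,fy=4,interpolation=2);cv2.imwrite("pics/t1.png",cv2.resize(p[145:265,145:295],None,fx=5,fy=5,interpolation=2))
cv2.imwrite("pics/t2.png",cv2.resize(p[165:265,270:430],None,fx=5,fy=5,interpolation=2))
cv2.imwrite("pics/s1.png",cv2.resize(q[240:370,220:370],None,fx=4.5,fy=4.5,interpolation=2))
cv2.imwrite("pics/s2.png",cv2.resize(q[115:255,200:330],None,fx=4.2,fy=4.2,interpolation=2))
```

```text
(no output)
```

View pics/t1.png

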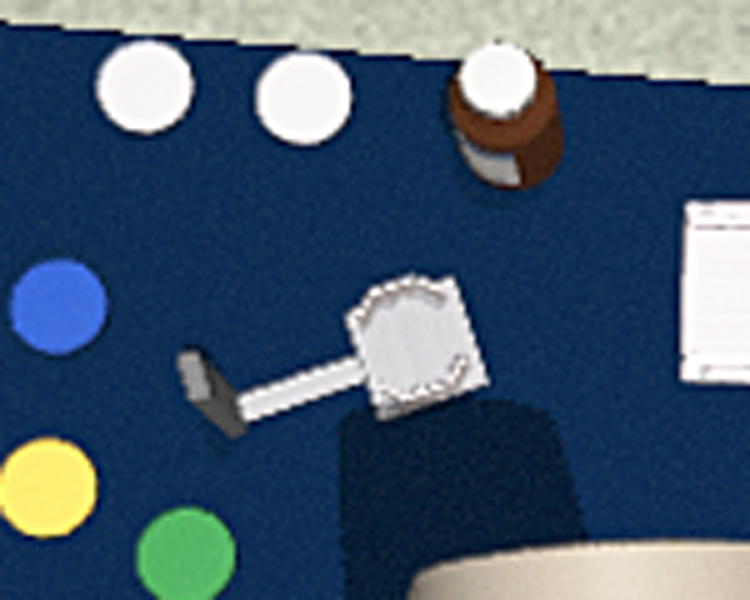

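View pics/t2.png

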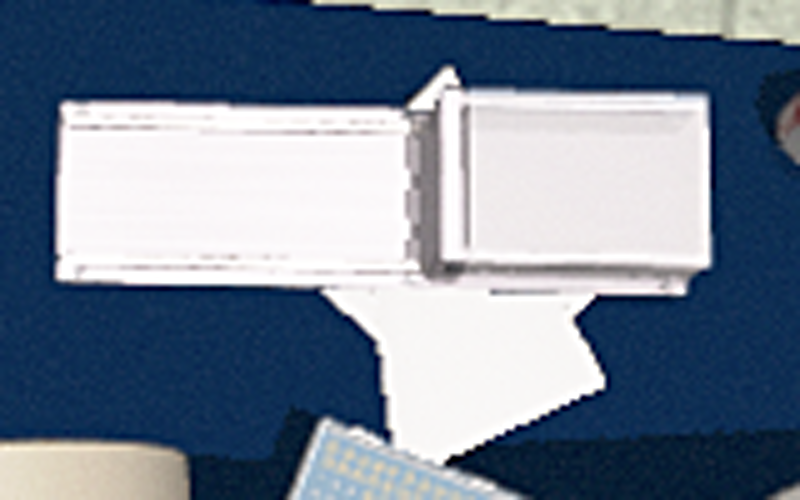

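View pics/s1.png

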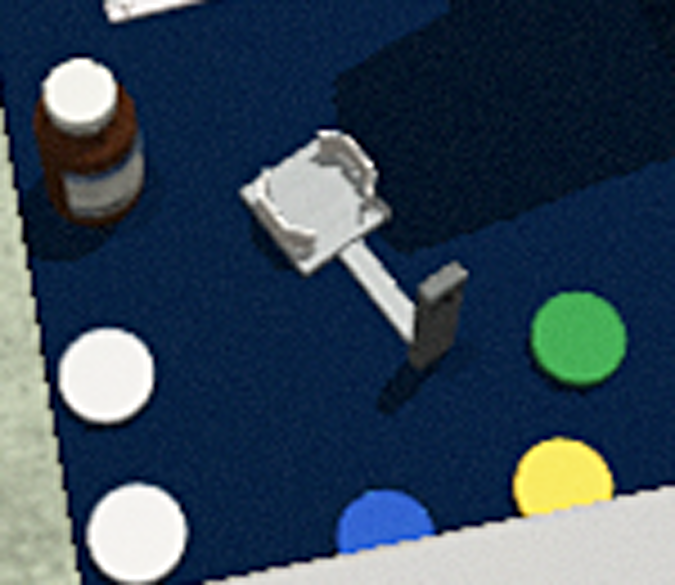

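View pics/s2.png

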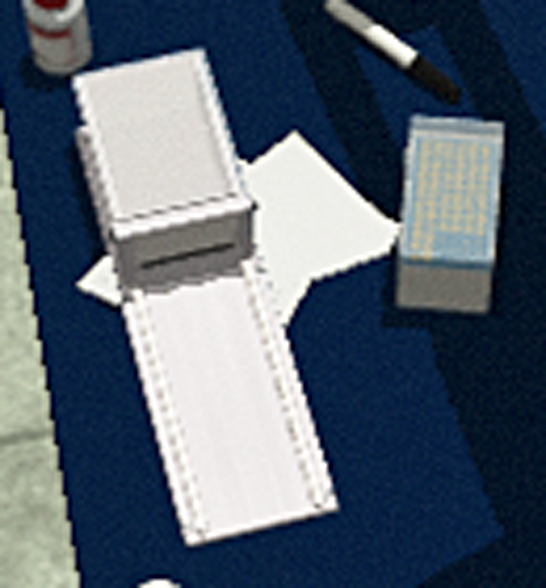

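```bash
cat > seg.py <<'E'
from h import *
def dishes(c,p):
    hsv=cv2.cvtColor(p,cv2.COLOR_BGR2HSV)
    m=((hsv[...,1]<40)&(hsv[...,2]>190)).astype(np.uint8)
    n,l,s,ce=cv2.connectedComponentsWithStats(m)
    out=[]
    for i in range(1,n):
        if 120<s[i,4]<900:
            w=atz(c,ce[i],15); out.append((np.round(ce[i],1).tolist(),s[i].tolist(),np.round(w,1).tolist()))
    return out
E
python3 - <<'E'
from seg import *
for c in("side","top"):
    p=cv2.imread(f"pics/{c}0.png");d=np.load(f"pics/{c}0.npy") if c=="top" else None
    if d is None:
        p,d=r.snapshot(c);cv2.imwrite("pics/side0.png",p);np.save("pics/side0.npy",d)
    W=cloud(c,d)
    for x in dishes(c,p):print(c,x)
    # bench z
    b=(p[...,0]>60)&(p[...,2]<30)&(W[...,0]>200)&(W[...,0]<650)&(abs(W[...,1])<450)
    print("bench z",np.nanmedian(W[b][:,2]))
    # lane region
    g=(W[...,0]>400)&(W[...,0]<540)&(W[...,1]>-240)&(W[...,1]<20)&(p[...,2]>150)
    P=W[g];print("lane",len(P),np.nanpercentile(P,[1,50,99],axis=0).round(1).tolist())
    # hist of height for whole hatch
    rl=P[(P[:,2]<30)]
    hull=cv2.minAreaRect(rl[:,:2].astype(np.float32));print("rect",hull)
    # handle top
    g=(W[...,2]>110)&(W[...,2]<126)&(W[...,0]>300)&(W[...,0]<440)&(W[...,1]>190)&(W[...,1]<300)
    print("handle top",W[g].mean(0).round(1),g.sum(),cv2.minAreaRect(W[g][:,:2].astype(np.float32)))
    g=(W[...,2]>4)&(W[...,2]<50)&(W[...,0]>330)&(W[...,0]<470)&(W[...,1]>90)&(W[...,1]<200)
    print("tub",W[g].mean(0).round(1),g.sum(),cv2.minAreaRect(W[g][:,:2].astype(np.float32)))
    g=g&(W[...,2]>32)
    print("tubrim",W[g].mean(0).round(1),g.sum(),cv2.minAreaRect(W[g][:,:2].astype(np.float32)))
    for nm,z,x,y in(("tall",115,535,100),("small",75,522,-450)):
        g=(W[...,2]>z)&(abs(W[...,0]-x)<50)&(abs(W[...,1]-y)<50)
        print(nm,W[g].mean(0).round(1),g.sum())
E
```

```text
side ([167.8, 16.3], [155, 3, 27, 27, 553], [621.0, -1004.5, 15.0])
side ([279.2, 46.8], [257, 36, 46, 20, 334], [242.5, -761.6, 15.0])
side ([233.0, 50.0], [224, 43, 18, 14, 127], [408.8, -778.9, 15.0])
side ([493.0, 62.0], [484, 45, 22, 34, 196], [-484.2, -535.1, 15.0])
side ([174.3, 85.5], [149, 59, 43, 54, 604], [633.3, -650.4, 15.0])
side ([82.4, 73.2], [64, 61, 50, 26, 352], [941.7, -772.7, 15.0])
side ([159.5, 103.8], [149, 91, 22, 27, 147], [690.6, -578.1, 15.0])
side ([106.5, 112.1], [85, 104, 41, 18, 227], [866.4, -577.4, 15.0])
side ([77.5, 117.4], [69, 106, 18, 22, 137], [960.9, -573.9, 15.0])
side ([538.9, 132.4], [520, 106, 40, 52, 492], [-503.8, -209.5, 15.0])
side ([547.9, 208.3], [537, 196, 23, 34, 204], [-403.8, 61.1, 15.0])
side ([64.8, 252.2], [57, 244, 19, 18, 130], [1003.1, -80.5, 15.0])
side ([237.3, 259.8], [230, 253, 16, 14, 172], [527.9, 41.3, 15.0])
side ([120.5, 277.2], [110, 267, 23, 20, 164], [852.5, 28.4, 15.0])
side ([20.1, 279.8], [10, 268, 20, 23, 152], [1123.7, -19.4, 15.0])
side ([289.0, 284.6], [274, 272, 31, 28, 342], [401.1, 143.4, 15.0])
side (
[... 2472 characters left out ...]
, [-183.4, 439.0, 15.0])
bench z 0.10228601567746409
lane 2829 [[401.4, -237.4, -3.1], [454.5, -127.8, 6.8], [518.8, -11.5, 73.6]]
rect ((467.5198669433594, -123.25729370117188), (138.30850219726562, 230.1515655517578), 0.8702904582023621)
handle top [350.2 243.2 119.3] 50 ((350.48675537109375, 243.86412048339844), (28.85796356201172, 12.371626853942871), 25.6363582611084)
tub [398.3 145.2  12. ] 728 ((399.70513916015625, 144.97206115722656), (138.41171264648438, 109.23870086669922), 0.24941591918468475)
tubrim [399.2 140.9  38.3] 53 ((397.380126953125, 140.8271942138672), (66.3309326171875, 48.57115936279297), 23.214054107666016)
tall [526.5  96.5 133.8] 189
small [ 522.2 -452.3   85.9] 122
```

Run:
```python
from seg import *
for c in("side","top"):
    p=cv2.imread(f"pics/{c}0.png");d=np.load(f"pics/{c}0.npy");W=cloud(c,d)
    g=(W[...,0]>405)&(W[...,0]<535)&(W[...,1]>-240)&(W[...,1]<20)&(p[...,2]>120)&(W[...,2]>3.5)
    m=g.astype(np.uint8)
    # per y-slice extents of z>3.5
    P=W[g&(W[...,2]<25)]
    ys=np.arange(-200,0,20);L=[]
    for y in ys:
        q=P[abs(P[:,1]-y)<6]
        L.append((y,q[:,0].min(),q[:,0].max()));
    L=np.array(L);print(c,np.polyfit(L[:,0],L[:,1],1),np.polyfit(L[:,0],L[:,2],1),(L[:,1]+L[:,2]).mean()/2,np.median(L[:,2]-L[:,1]),np.polyfit(L[:,0],(L[:,2]+L[:,1])/2,1))
    print("yend",np.sort(P[:,1])[-8:])
    # roof / lintel
    for lo,hi in((66,85),(40,66),):
        g=(W[...,2]>lo)&(W[...,2]<hi)&(W[...,0]>400)&(W[...,0]<545)&(W[...,1]>-400)&(W[...,1]<-180)
        Q=W[g];print(lo,len(Q),cv2.minAreaRect(Q[:,:2].astype(np.float32)),np.percentile(Q,[1,50,99],axis=0).round(1).tolist())
```

```text
side [-4.65663008e-03  4.05353713e+02] [-6.62907093e-02  4.99315601e+02] 456.2367605077737 100.75151102549174 [-3.54736697e-02  4.52334657e+02]
yend [-10.52888433 -10.4896748   -8.95395135  -8.91136861  -8.80490251
  -8.29748172  -8.29639743  -6.6331375 ]
66 1190 ((467.14324951171875, -301.40936279296875), (104.3394546508789, 159.69644165039062), 4.030004501342773) [[414.5, -376.9, 66.1], [465.5, -298.5, 70.2], [515.2, -225.8, 76.9]]
40 244 ((463.5368347167969, -302.1579284667969), (108.03152465820312, 157.18841552734375), 3.4971673488616943) [[409.3, -377.0, 40.4], [462.0, -241.8, 63.0], [513.4, -222.4, 66.0]]
top [9.48281221e-04 4.05928054e+02] [-6.84443993e-02  4.99139659e+02] 456.2461430264895 101.55111325739327 [-3.37480591e-02  4.52533857e+02]
yend [-10.94453515 -10.51067331 -10.33464286 -10.23264949  -9.87533119
  -9.38789925  -9.23165201  -8.02293037]
66 1612 ((465.5954895019531, -301.531494140625), (107.5152587890625, 152.0713348388672), 4.518659591674805) [[414.8, -376.8, 66.1], [465.4, -302.2, 70.0], [515.5, -226.7, 77.4]]
40 278 ((463.7076721191406, -301.5502014160156), (106.90428161621094, 152.50054931640625), 2.154601573944092) [[410.0, -376.3, 40.5], [461.6, -301.4, 64.6], [518.2, -224.8, 66.0]]
```

Run:
```python
from seg import *
for c in("side","top"):
    p=cv2.imread(f"pics/{c}0.png");d=np.load(f"pics/{c}0.npy");W=cloud(c,d)
    g=(W[...,0]>380)&(W[...,0]<555)&(W[...,1]>-240)&(W[...,1]<20)&(p[...,2]>120)&(W[...,2]>3)
    P=W[g&(W[...,2]<25)]
    L=[]
    for y in np.arange(-130,-10,10):
        q=P[abs(P[:,1]-y)<6]; L.append((y,np.sort(q[:,0])[1],np.sort(q[:,0])[-2]))
    L=np.array(L)
    for z in (1,2): print(c,np.polyfit(L[:,0],L[:,z],1))
    print(np.polyfit(L[:,0],(L[:,2]+L[:,1])/2,1),np.median(L[:,2]-L[:,1]))
    # rails z>9.5
    a=np.deg2rad(-90+3.9);u=np.array([np.cos(a),np.sin(a)]);n=np.array([-u[1],u[0]])
    Q=W[g&(W[...,2]<25)&(W[...,2]>9.5)];s=Q[:,:2]@u;t=Q[:,:2]@n
    m=(s<235)
    print("rail t",np.histogram(t[m],bins=np.arange(400,530,5)))
    # flap face / roof along u
    Q=W[(W[...,2]>60)&(W[...,2]<85)&(W[...,0]>400)&(W[...,0]<545)&(W[...,1]>-400)&(W[...,1]<-180)]
    s=Q[:,:2]@u;t=Q[:,:2]@n;print("roof s,t",np.percentile(s,[.5,2,98,99.5]).round(1),np.percentile(t,[.5,2,98,99.5]).round(1))
    Q=W[(W[...,2]>18)&(W[...,2]<50)&(W[...,0]>430)&(W[...,0]<505)&(W[...,1]>-260)&(W[...,1]<-180)]
    print("flap s",len(Q),np.percentile(Q[:,:2]@u,[1,20,50,80,99]).round(1))
    Q=P; print("lane start s",np.percentile(Q[:,:2]@u,[.2,1]).round(1))
```

```text
side [-6.34444911e-02  3.93719266e+02]
side [-6.80979769e-02  4.98009945e+02]
[-6.57712340e-02  4.45864606e+02] 104.750552015061
rail t (array([79, 21, 16, 19, 21, 17, 16, 16,  9, 13, 16, 15, 14, 19, 16,  9, 50,
       59, 13,  6,  0,  0,  0,  0,  0]), array([400, 405, 410, 415, 420, 425, 430, 435, 440, 445, 450, 455, 460,
       465, 470, 475, 480, 485, 490, 495, 500, 505, 510, 515, 520, 525]))
roof s,t [256.8 258.  406.  409.5] [393.6 394.9 491.9 493.1]
flap s 130 [257.3 263.  264.9 266.7 270.1]
lane start s [41. 43.]
top [-8.69621899e-02  3.91742183e+02]
top [-7.50036336e-02  4.97626735e+02]
[-8.09829117e-02  4.44684459e+02] 105.74891041054374
rail t (array([85, 27, 28, 13, 13, 21, 14, 22, 15, 26, 11, 14, 19, 17, 10, 21, 41,
       68, 14,  3,  0,  0,  0,  0,  0]), array([400, 405, 410, 415, 420, 425, 430, 435, 440, 445, 450, 455, 460,
       465, 470, 475, 480, 485, 490, 495, 500, 505, 510, 515, 520, 525]))
roof s,t [257.7 259.8 406.3 408. ] [393.8 395.8 492.6 494.4]
flap s 7 [234.  257.3 258.6 259.6 277.2]
lane start s [42.2 43.7]
```

```bash
cat > ov.py <<'E'
from h import *
def T(G,yaw,P):
    a=np.deg2rad(yaw);R=np.array([[np.cos(a),-np.sin(a),0],[np.sin(a),np.cos(a),0],[0,0,1]])
    return np.array(G)+R@np.array(P,float)
def lane(G,yaw):
    S=[]
    for y in(-52.5,-38.5,38.5,52.5): S.append(([-225,y,6],[0,y,6]))
    S.append(([-225,-52.5,6],[-225,52.5,6]));S.append(([-225,-38.5,0],[-225,38.5,0]))
    S.append(([138,-50,66],[138,50,66]));S.append(([-2,-37,10],[-2,37,10]));S.append(([-2,-37,10],[-2,-37,56]));S.append(([-2,37,10],[-2,37,56]))
    S.append(([0,-38.5,0],[0,38.5,0]))
    return [(T(G,yaw,a),T(G,yaw,b)) for a,b in S]
def draw(p,c,segs,box,f,fn):
    x0,y0,x1,y1=box;im=cv2.resize(p[y0:y1,x0:x1],None,fx=f,fy=f,interpolation=2)
    for a,b in segs:
        A=(proj(c,a)-[x0,y0]+.5)*f;B=(proj(c,b)-[x0,y0]+.5)*f
        cv2.line(im,tuple(int(v) for v in A),tuple(int(v) for v in B),(0,0,255),1)
    cv2.imwrite(fn,im)
E
python3 - <<'E'
from ov import *
for c,b in(("side",(200,115,330,255)),("top",(270,165,430,240))):
    p=cv2.imread(f"pics/{c}0.png");draw(p,c,lane([462,-234.5,6],-86),b,4.2 if c=="side" else 5,f"pics/ov_{c}.png")
E
```

```text
(no output)
```

View pics/ov_side.png

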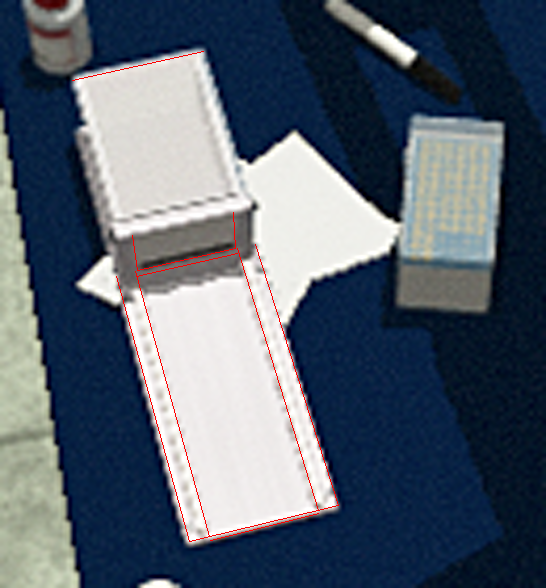

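View pics/ov_top.png

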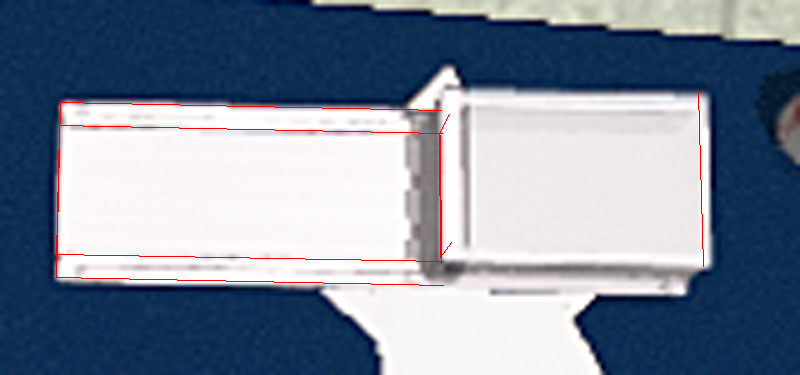

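```bash
cat > plan.py <<'E'
import sys
from h import *
from scipy.spatial.transform import Rotation as R
# usage: plan.py x y z yaw : prints tool shift (m) and turn (rad) from present pose
s=r.sense();p=s["tool_pos"];R0=R.from_euler("xyz",s["tcp_rot"],degrees=True)
x,y,z,yaw=map(float,sys.argv[1:5])
R1=R.from_euler("xyz",[180,0,yaw],degrees=True)
sh=R0.inv().apply(np.array([x,y,z])-p)/1000;t=(R0.inv()*R1).as_rotvec()
print("t",round(s["time"],2),"pose",p.round(1),s["tcp_rot"].round(2),"gap",round(s["finger_gap"],1),"F",s["ft_force"].round(1))
print("shift",sh.round(4),"turn",t.round(4))
E
python3 plan.py 440 -200 230 94
python3 - <<'E'
from h import *
W=cloud("top",np.load("pics/top0.npy"))
g=(W[...,2]>40)&(W[...,0]>200)&(W[...,0]<650)&(W[...,1]>200)&(W[...,1]<600)&~((abs(W[...,0]-350)<40)&(abs(W[...,1]-244)<40))
print(np.nanmin(W[g],0),np.nanmax(W[g],0))
E
```

```text
t 0.8 pose [ 137.9 -583.9  231.3] [180.    -0.    13.28] gap 85.3 F [ 0.7 -0.3 -0.1]
shift [ 0.3823 -0.3043  0.0013] turn [ 0.     -0.     -1.4089]
[200.02983174 412.80144093  40.03960919] [540.44006747 599.99955667 296.45235771]
```

```bash
python3 -m crank '[[[0.382,-0.304,0,0,0,-1.409],[0.382,-0.304,0,0,0,-1.409],[0.382,-0.304,0,0,0,-1.409],[0.382,-0.304,0,0,0,-1.409],[0.382,-0.304,0,0,0,-1.409],[0.382,-0.304,0,0,0,-1.409],[0.382,-0.304,0,0,0,-1.409],[0.382,-0.304,0,0,0,-1.409],[0.382,-0.304,0,0,0,-1.409],[0.382,-0.304,0,0,0,-1.409]]]' 0 60; python3 plan.py 397.3 140.9 120 114.4
```

```text
time: 2.05
tool_pos: [439.7, -200.4, 231.3]
tcp_rot: [-180.0, 0.0, 94.0]
ft_force: [-0.4, 0.2, -0.6]
finger_gap: 85.2
t 2.05 pose [ 439.7 -200.4  231.3] [-1.7998e+02  2.0000e-02  9.4020e+01] gap 85.2 F [-0.4  0.2 -0.6]
shift [ 0.3435 -0.0183  0.1112] turn [-0.0004  0.0004 -0.3556]
```

```bash
python3 -m crank '[[[0.3435,-0.0183,0.08,0,0,-0.3556],[0.3435,-0.0183,0.08,0,0,-0.3556],[0.3435,-0.0183,0.08,0,0,-0.3556],[0.3435,-0.0183,0.08,0,0,-0.3556],[0.3435,-0.0183,0.08,0,0,-0.3556],[0.3435,-0.0183,0.08,0,0,-0.3556],[0.3435,-0.0183,0.111,0,0,-0.3556],[0.3435,-0.0183,0.111,0,0,-0.3556],[0.3435,-0.0183,0.111,0,0,-0.3556]]]'; python3 plan.py 397.3 140.9 4 114.4
python3 - <<'E'
from h import *
for c,b in(("side",(220,220,370,340)),("top",(145,145,295,265))):
    p,d=r.snapshot(c);x0,y0,x1,y1=b
    cv2.imwrite(f"pics/{c}2.png",cv2.resize(p[y0:y1,x0:x1],None,fx=5,fy=5,interpolation=2))
E
```

```text
time: 3.18
tool_pos: [397.9, 139.9, 121.1]
tcp_rot: [180.0, 0.0, 114.3]
ft_force: [1.4, -0.0, 0.1]
finger_gap: 85.2
t 3.17 pose [397.9 139.9 121.1] [1.8000e+02 3.0000e-02 1.1427e+02] gap 85.2 F [ 1.4 -0.   0.1]
shift [ 0.0012 -0.0002  0.1171] turn [ 0.0001  0.0006 -0.0023]
```

View pics/side2.png

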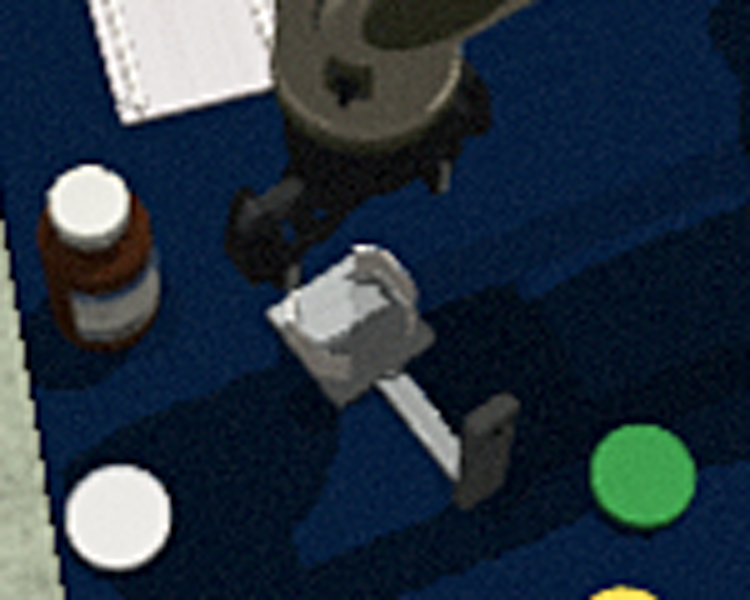

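```bash
python3 -m crank '[[[0.001,0,0.04,0,0,-0.002],[0.001,0,0.075,0,0,-0.002],[0.001,0,0.1,0,0,-0.002],[0.001,0,0.117,0,0,-0.002],[0.001,0,0.117,0,0,-0.002],[0.001,0,0.117,0,0,-0.002]]]'; python3 plan.py 397.3 140.9 4 114.4
```

```text
time: 4.03
tool_pos: [399.5, 141.1, 5.9]
tcp_rot: [179.8, 0.1, 114.4]
ft_force: [-0.6, 0.9, 0.4]
finger_gap: 86.0
t 4.03 pose [399.5 141.1   5.9] [1.7980e+02 7.0000e-02 1.1435e+02] gap 86.0 F [-0.6  0.9  0.4]
shift [ 0.0007 -0.002   0.0019] turn [ 0.0034  0.0012 -0.0008]
```

```bash
python3 -m crank '[[[0.0007,-0.002,0.001,0,0,0],[0.0007,-0.002,0.001,0,0,0],[0.0007,-0.002,0.001,0,0,0]]]'; python3 plan.py 397.3 140.9 4 114.4;  python3 -m crank '[[[0,0,0,0,0,0],[0,0,0,0,0,0],[0,0,0,0,0,0],[0,0,0,0,0,0],[0,0,0,0,0,0],[0,0,0,0,0,0],[0,0,0,0,0,0],[0,0,0,0,0,0]]]' 1 60; python3 plan.py 397.3 140.9 60 114.4
```

```text
time: 4.4
tool_pos: [397.6, 141.0, 5.3]
tcp_rot: [179.8, 0.1, 114.4]
ft_force: [-0.3, 0.6, 0.5]
finger_gap: 85.5
t 4.4 pose [397.6 141.    5.3] [1.7976e+02 8.0000e-02 1.1436e+02] gap 85.5 F [-0.3  0.6  0.5]
shift [ 0.0001 -0.0003  0.0013] turn [ 0.0042  0.0014 -0.0007]
time: 5.4
tool_pos: [398.3, 141.2, 6.1]
tcp_rot: [179.7, 0.1, 114.4]
ft_force: [-0.6, 0.7, 5.4]
finger_gap: 66.2
t 5.4 pose [398.3 141.2   6.1] [1.7969e+02 9.0000e-02 1.1436e+02] gap 66.2 F [-0.6  0.7  5.4]
shift [ 0.0001 -0.0008 -0.0539] turn [ 0.0053  0.0015 -0.0006]
```

```bash
python3 -m crank '[[[0,0,-0.01,0,0,0],[0,0,-0.03,0,0,0],[0,0,-0.06,0,0,0],[0,0,-0.075,0,0,0],[0,0,-0.075,0,0,0],[0,0,-0.075,0,0,0]]]' 1 60; python3 plan.py 456.3 -152.7 80 94;python3 - <<'E'
from h import *
for c,b in(("side",(220,220,370,340)),("top",(145,145,295,265))):
    p,d=r.snapshot(c);x0,y0,x1,y1=b
    cv2.imwrite(f"pics/{c}3.png",cv2.resize(p[y0:y1,x0:x1],None,fx=5,fy=5,interpolation=2))
    W=cloud(c,d);g=(W[...,2]>150)&(W[...,2]<215)&(abs(W[...,0]-350)<25)&(abs(W[...,1]-244)<25)
    print(W[g].mean(0),W[g].max(0),g.sum())
E
```

```text
time: 6.15
tool_pos: [397.0, 140.9, 79.9]
tcp_rot: [179.8, 0.1, 114.4]
ft_force: [0.3, 0.0, -6.4]
finger_gap: 66.1
t 6.15 pose [397.  140.9  79.9] [1.7980e+02 7.0000e-02 1.1436e+02] gap 66.1 F [ 0.3  0.  -6.4]
shift [-0.2919 -0.0671 -0.    ] turn [0.0037 0.0006 0.3554]
[350.29764712 247.23330923 181.08325227] [363.34559772 255.21542118 200.53890735] 120<stdin>:6: RuntimeWarning: Mean of empty slice.
  ret = um.true_divide(
Traceback (most recent call last):
ValueError: zero-size array to reduction operation maximum which has no identity
```

View pics/side3.png

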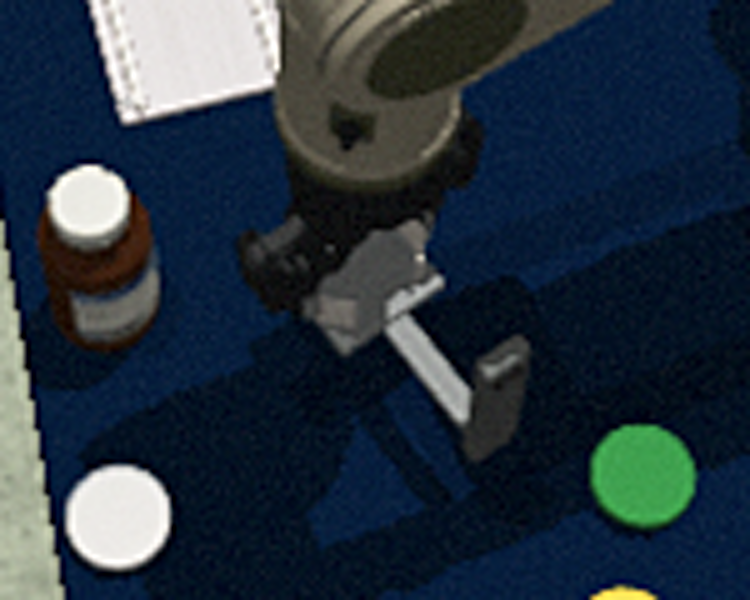

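```bash
python3 -m crank '[[[-0.05,-0.012,0,0,0,0.06],[-0.1,-0.023,0,0,0,0.12],[-0.15,-0.035,0,0,0,0.18],[-0.2,-0.046,0,0,0,0.24],[-0.25,-0.057,0,0,0,0.30],[-0.292,-0.067,0,0,0,0.355],[-0.292,-0.067,0,0,0,0.355],[-0.292,-0.067,0,0,0,0.355]]]' 1 60; python3 plan.py 456.3 -152.7 12 94;python3 - <<'E'
from ov import *
G=[462,-234.5,6]
for c,b in(("side",(190,110,350,260)),("top",(260,145,420,265))):
    p,d=r.snapshot(c)
    W=cloud(c,d);
    hp=T(G,-86,[-82-113.5,0,0]);g=(W[...,2]>150)&(W[...,2]<215)&(abs(W[...,0]-hp[0])<25)&(abs(W[...,1]-hp[1])<25)
    print(hp,W[g].mean(0) if g.any() else 0,g.sum())
    draw(p,c,lane(G,-86),b,4 if c=="side" else 5,f"pics/{c}4.png")
E
```

```text
time: 7.25
tool_pos: [455.3, -152.4, 78.6]
tcp_rot: [179.9, -0.1, 94.0]
ft_force: [0.8, 0.5, -6.6]
finger_gap: 65.8
t 7.25 pose [ 455.3 -152.4   78.6] [ 1.7994e+02 -9.0000e-02  9.3980e+01] gap 65.8 F [ 0.8  0.5 -6.6]
shift [-0.0005  0.0009  0.0666] turn [ 0.001  -0.0015 -0.0003]
[448.36260938 -39.47622817   6.        ] [446.83972413 -36.13172989 176.97008945] 125
[448.36260938 -39.47622817   6.        ] [457.39087024 -35.05415051 192.07866534] 3
```

View pics/side4.png

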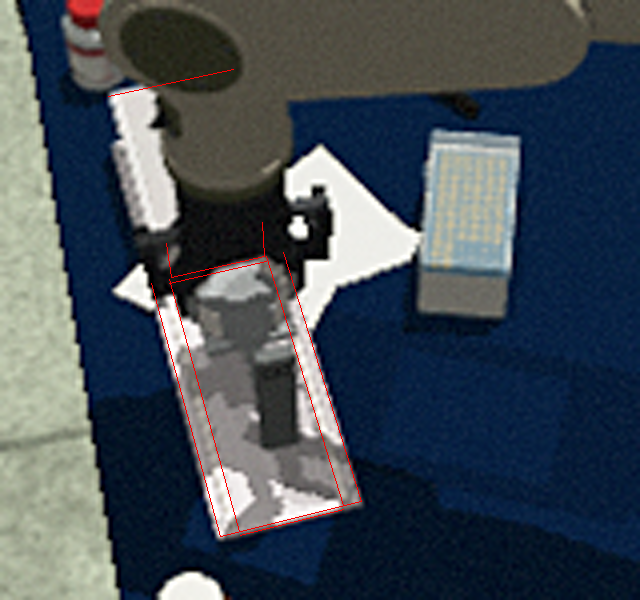

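View pics/top4.png

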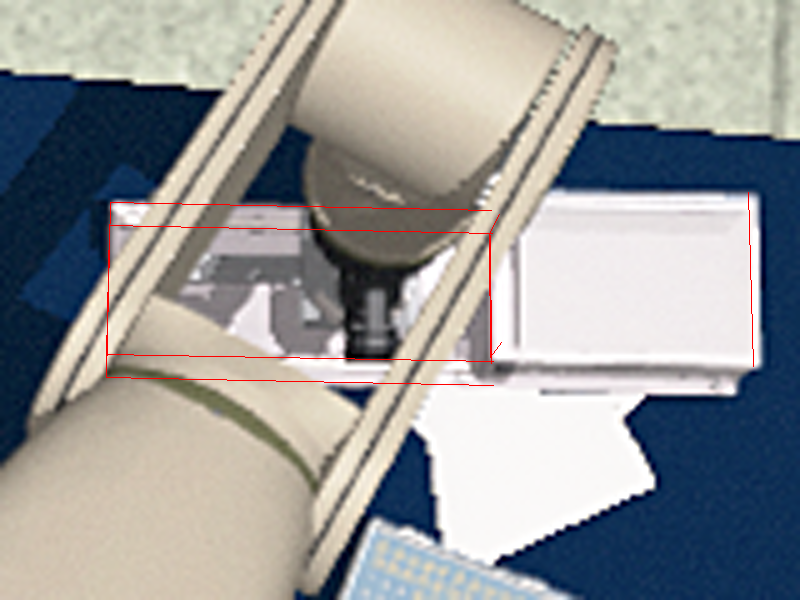

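```bash
python3 -m crank '[[[-0.0005,0.0009,0.025,0,0,0],[-0.0005,0.0009,0.045,0,0,0],[-0.0005,0.0009,0.057,0,0,0],[-0.0005,0.0009,0.0625,0,0,0],[-0.0005,0.0009,0.0625,0,0,0],[-0.0005,0.0009,0.0625,0,0,0]]]' 1 60; python3 plan.py 456.3 -152.7 12 94
```

```text
time: 8.1
tool_pos: [457.3, -152.4, 17.3]
tcp_rot: [179.8, -0.0, 94.1]
ft_force: [-0.0, -0.3, -6.1]
finger_gap: 66.1
t 8.1 pose [ 457.3 -152.4   17.3] [ 1.7983e+02 -2.0000e-02  9.4080e+01] gap 66.1 F [-0.  -0.3 -6.1]
shift [-0.0003 -0.001   0.0053] turn [ 0.0029 -0.0004  0.0015]
```

```bash
python3 -m crank '[[[0,-0.001,0.003,0,0,0],[0,-0.001,0.005,0,0,0],[0,-0.001,0.006,0,0,0],[0,-0.001,0.006,0,0,0]]]' 1 60; python3 plan.py 456.3 -152.7 12 94
```

```text
time: 8.6
tool_pos: [456.5, -152.5, 12.1]
tcp_rot: [179.8, -0.0, 94.1]
ft_force: [-6.4, 2.4, 4.9]
finger_gap: 65.6
t 8.6 pose [ 456.5 -152.5   12.1] [ 1.7984e+02 -2.0000e-02  9.4090e+01] gap 65.6 F [-6.4  2.4  4.9]
shift [-0.0002 -0.0002  0.0001] turn [ 0.0028 -0.0003  0.0016]
```

```bash
python3 -m crank '[[[0,0,0,0,0,0],[0,0,0,0,0,0],[0,0,0,0,0,0],[0,0,0,0,0,0],[0,0,0,0,0,0],[0,0,0,0,0,0]]]' 0 60; python3 plan.py 456.3 -152.7 200 94
```

```text
time: 9.35
tool_pos: [456.5, -152.5, 12.1]
tcp_rot: [179.8, -0.0, 94.1]
ft_force: [0.5, 0.2, 0.0]
finger_gap: 85.1
t 9.35 pose [ 456.5 -152.5   12.1] [ 1.7984e+02 -2.0000e-02  9.4090e+01] gap 85.1 F [0.5 0.2 0. ]
shift [-1.000e-04  3.000e-04 -1.879e-01] turn [ 0.0028 -0.0003  0.0015]
```

Clear of contact. Raise, then move away towards the dishes and look.

```bash
python3 -m crank '[[[0,0,-0.03,0,0,0],[0,0,-0.08,0,0,0],[0,0,-0.14,0,0,0],[0,0,-0.188,0,0,0],[0,0,-0.188,0,0,0]]]'; python3 plan.py 541.8 224.2 200 4
```

```text
time: 9.98
tool_pos: [458.7, -153.9, 205.4]
tcp_rot: [179.4, 0.2, 94.1]
ft_force: [-0.1, -0.9, 0.1]
finger_gap: 85.3
t 9.97 pose [ 458.7 -153.9  205.4] [179.38   0.23  94.09] gap 85.3 F [-0.1 -0.9  0.1]
shift [0.3712 0.1098 0.0051] turn [ 0.0117 -0.0054  1.5723]
```

```bash
python3 -m crank '[[[0.371,0.110,0.005,0.012,-0.005,1.572],[0.371,0.110,0.005,0.012,-0.005,1.572],[0.371,0.110,0.005,0.012,-0.005,1.572],[0.371,0.110,0.005,0.012,-0.005,1.572],[0.371,0.110,0.005,0.012,-0.005,1.572],[0.371,0.110,0.005,0.012,-0.005,1.572],[0.371,0.110,0.005,0.012,-0.005,1.572],[0.371,0.110,0.005,0.012,-0.005,1.572],[0.371,0.110,0.005,0.012,-0.005,1.572],[0.371,0.110,0.005,0.012,-0.005,1.572]]]'; python3 plan.py 541.8 224.2 20 4
cat > meas.py <<'E'
from ov import *
# measure carrier: handle top, tub rim, in gate frame
def carrier(tag,G=[462,-234.5,6],yaw=-86):
    a=np.deg2rad(yaw);Ri=np.array([[np.cos(a),np.sin(a)],[-np.sin(a),np.cos(a)]])
    for c in("side","top"):
        p,d=r.snapshot(c);cv2.imwrite(f"pics/{tag}_{c}.png",p);W=cloud(c,d)
        L=W.copy();L[...,:2]=(W[...,:2]-np.array(G[:2]))@Ri.T;L[...,2]-=G[2]
        g=(L[...,2]>112)&(L[...,2]<128)&(abs(L[...,1])<35)&(L[...,0]<60)&(L[...,0]>-300)
        if g.sum()>5:
            rr=cv2.minAreaRect(L[g][:,:2].astype(np.float32));print(c,"handle top",np.round(rr[0],1),np.round(rr[1],1),round(rr[2],1),"z",np.percentile(L[g][:,2],90).round(1))
        g=(L[...,2]>33)&(L[...,2]<46)&(abs(L[...,1])<45)&(L[...,0]<-40)&(L[...,0]>-125)
        if g.sum()>5:
            rr=cv2.minAreaRect(L[g][:,:2].astype(np.float32));print(c,"rim",np.round(rr[0],1),np.round(rr[1],1),round(rr[2],1),"z",np.percentile(L[g][:,2],[50,90]).round(1))
E
python3 - <<'E'
from meas import *
carrier("m5")
for c,b in(("side",(190,110,350,260)),("top",(260,145,420,265))):
    draw(cv2.imread(f"pics/m5_{c}.png"),c,[],b,4 if c=="side" else 5,f"pics/{c}5.png")
E
```

```text
time: 11.22
tool_pos: [541.3, 224.0, 198.5]
tcp_rot: [180.0, 0.1, 4.1]
ft_force: [-0.3, -0.5, 0.0]
finger_gap: 85.2
t 11.22 pose [541.3 224.  198.5] [1.7999e+02 1.2000e-01 4.0700e+00] gap 85.2 F [-0.3 -0.5  0. ]
shift [ 0.0009 -0.0002  0.1785] turn [0.0002 0.0021 0.0013]
side handle top [-197.7   -1. ] [14.4 28.4] 2.8 z 123.4
side rim [-105.6   -8.5] [13.8 58.9] 16.2 z [38.3 41.6]
top handle top [-195.5   -1.1] [ 8.2 29.8] 1.0 z 122.7
top rim [-83.2  -0.6] [48.8 68.3] 0.5 z [39.  43.4]
```

View pics/side5.png

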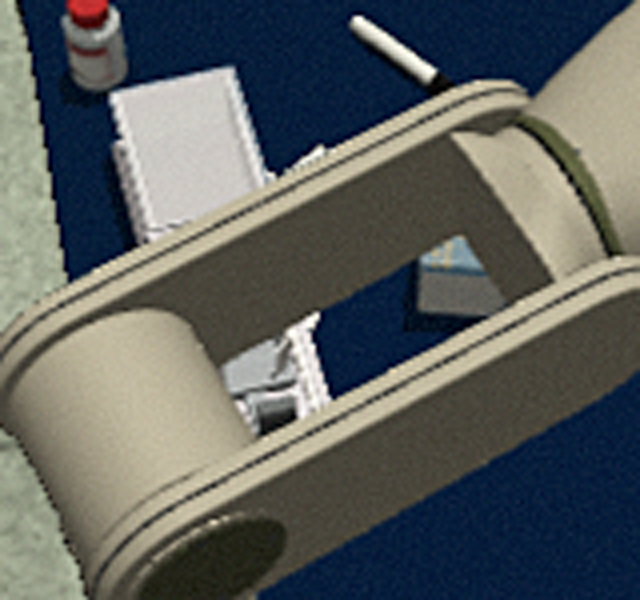

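View pics/top5.png

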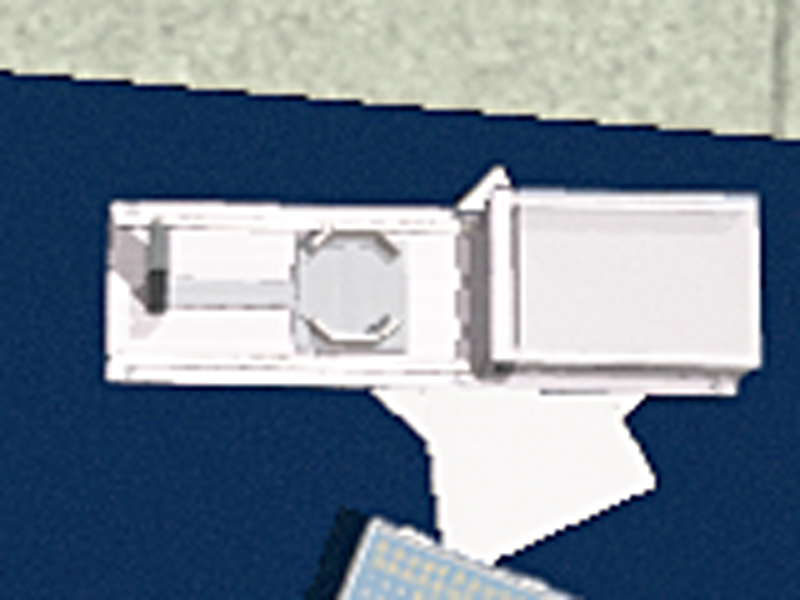

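```bash
python3 -m crank '[[[0.001,0,0.06,0,0.002,0],[0.001,0,0.12,0,0.002,0],[0.001,0,0.165,0,0.002,0],[0.001,0,0.19,0,0.002,0],[0.001,0,0.2,0,0.002,0],[0.001,0,0.2,0,0.002,0],[0.001,0,0.2,0,0.002,0]]]'; python3 plan.py 541.8 224.2 -2 4
```

```text
time: 12.2
tool_pos: [543.7, 224.2, 0.8]
tcp_rot: [-180.0, -0.2, 4.3]
ft_force: [-1.2, 0.7, -0.1]
finger_gap: 85.5
t 12.2 pose [543.7 224.2   0.8] [-179.96   -0.19    4.27] gap 85.5 F [-1.2  0.7 -0.1]
shift [-0.0019 -0.0001  0.0028] turn [-0.0007 -0.0034  0.0046]
```

```bash
python3 -m crank '[[[-0.0015,0,0.0015,0,0,0],[-0.0015,0,0.0015,0,0,0],[-0.0015,0,0.0015,0,0,0],[-0.0015,0,0.0015,0,0,0],[-0.0015,0,0.0015,0,0,0],[-0.0015,0,0.0015,0,0,0],[-0.0015,0,0.0015,0,0,0],[-0.0015,0,0.0015,0,0,0],[-0.0015,0,0.0015,0,0,0]]]' 1 30; python3 plan.py 541.8 224.2 200 4
```

```text
time: 13.32
tool_pos: [543.0, 224.4, 0.9]
tcp_rot: [-179.9, -0.3, 4.3]
ft_force: [-3.1, -1.2, 8.0]
finger_gap: 54.4
t 13.32 pose [543.  224.4   0.9] [-179.94   -0.29    4.28] gap 54.4 F [-3.1 -1.2  8. ]
shift [-2.000e-04 -1.000e-04 -1.991e-01] turn [-0.0011 -0.0051  0.0049]
```

```bash
python3 -m crank '[[[0,0,-0.01,0,0,0],[0,0,-0.05,0,0,0],[0,0,-0.11,0,0,0],[0,0,-0.17,0,0,0],[0,0,-0.2,0,0,0],[0,0,-0.2,0,0,0]]]' 1 30; python3 plan.py 455.4 -151.6 200 4
python3 - <<'E'
from h import *
for c,b in(("side",(180,230,330,370)),("top",(130,110,290,230))):
    p,d=r.snapshot(c);x0,y0,x1,y1=b
    cv2.imwrite(f"pics/{c}6.png",cv2.resize(p[y0:y1,x0:x1],None,fx=4,fy=4,interpolation=2))
E
```

```text
time: 14.08
tool_pos: [544.1, 224.9, 205.7]
tcp_rot: [-179.8, -0.7, 4.3]
ft_force: [-0.7, 0.9, 0.2]
finger_gap: 54.3
t 14.07 pose [544.1 224.9 205.7] [-179.84   -0.72    4.29] gap 54.3 F [-0.7  0.9  0.2]
shift [-0.1167  0.3688  0.0031] turn [-0.0029 -0.0126  0.0051]
```

View pics/side6.png

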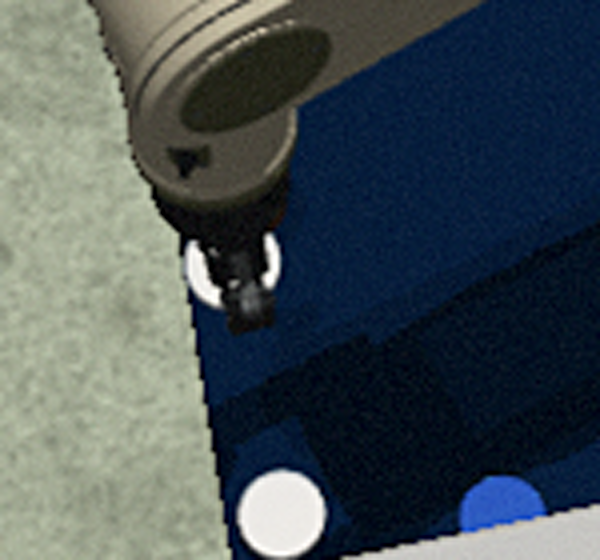

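```bash
python3 -m crank '[[[-0.015,0.05,0.002,0,-0.01,0],[-0.032,0.1,0.003,0,-0.012,0.005],[-0.047,0.15,0.003,0,-0.012,0.005],[-0.063,0.2,0.003,0,-0.012,0.005],[-0.08,0.25,0.003,0,-0.012,0.005],[-0.095,0.3,0.003,0,-0.012,0.005],[-0.11,0.345,0.003,0,-0.012,0.005],[-0.117,0.369,0.003,0,-0.012,0.005],[-0.117,0.369,0.003,0,-0.012,0.005],[-0.117,0.369,0.003,0,-0.012,0.005]]]' 1 30; python3 plan.py 455.4 -151.6 60 4
```

```text
time: 15.42
tool_pos: [452.2, -151.8, 195.4]
tcp_rot: [-179.8, 0.5, 4.0]
ft_force: [-0.4, 0.3, 0.1]
finger_gap: 54.5
t 15.43 pose [ 452.2 -151.8  195.4] [-179.85    0.5     3.99] gap 54.5 F [-0.4  0.3  0.1]
shift [0.0044 0.0004 0.1354] turn [-0.0027  0.0087 -0.0002]
```

```bash
python3 -m crank '[[[0.002,0,0.05,0,0.005,0],[0.004,0,0.1,0,0.008,0],[0.004,0,0.13,0,0.008,0],[0.004,0,0.135,0,0.008,0],[0.004,0,0.135,0,0.008,0]]]' 1 30; python3 plan.py 455.4 -151.6 20 4
```

```text
time: 16.05
tool_pos: [455.4, -150.7, 60.9]
tcp_rot: [-179.8, 0.0, 4.1]
ft_force: [0.7, -1.0, 0.3]
finger_gap: 54.0
t 16.05 pose [ 455.4 -150.7   60.9] [-1.7984e+02  3.0000e-02  4.0500e+00] gap 54.0 F [ 0.7 -1.   0.3]
shift [-0.      0.001   0.0409] turn [-0.0027  0.0006  0.0009]
```

```bash
python3 -m crank '[[[0,0.001,0.012,0,0,0],[0,0.001,0.024,0,0,0],[0,0.001,0.034,0,0,0],[0,0.001,0.041,0,0,0],[0,0.001,0.041,0,0,0],[0,0.001,0.041,0,0,0]]]' 1 30; python3 plan.py 455.4 -151.6 17 4
```

```text
time: 16.8
tool_pos: [455.7, -151.7, 20.1]
tcp_rot: [-179.9, 0.0, 4.0]
ft_force: [1.2, -0.9, -0.3]
finger_gap: 54.2
t 16.8 pose [ 455.7 -151.7   20.1] [-1.7985e+02  2.0000e-02  4.0500e+00] gap 54.2 F [ 1.2 -0.9 -0.3]
shift [-0.0003 -0.0001  0.0031] turn [-0.0026  0.0003  0.0009]
```

```bash
python3 -m crank '[[[0,0,0.0015,0,0,0],[0,0,0.0025,0,0,0],[0,0,0.003,0,0,0],[0,0,0.003,0,0,0]]]' 1 30; python3 -m crank '[[[0,0,0,0,0,0],[0,0,0,0,0,0],[0,0,0,0,0,0],[0,0,0,0,0,0],[0,0,0,0,0,0]]]' 0 30;  python3 plan.py 455.4 -151.6 200 4
```

```text
time: 17.3
tool_pos: [455.6, -151.6, 17.1]
tcp_rot: [-179.9, 0.0, 4.0]
ft_force: [0.3, 0.2, -0.3]
finger_gap: 54.0
time: 17.92
tool_pos: [455.6, -151.7, 17.1]
tcp_rot: [-179.9, 0.0, 4.0]
ft_force: [-0.5, 0.3, -0.1]
finger_gap: 85.4
t 17.93 pose [ 455.6 -151.7   17.1] [-1.7985e+02  2.0000e-02  4.0500e+00] gap 85.4 F [-0.5  0.3 -0.1]
shift [-0.0003 -0.0006 -0.1829] turn [-0.0026  0.0003  0.0008]
```

```bash
python3 -m crank '[[[0,0,-0.03,0,0,0],[0,0,-0.08,0,0,0],[0,0,-0.14,0,0,0],[0,0,-0.183,0,0,0],[0,0,-0.183,0,0,0]]]'; python3 plan.py 540.5 319 200 4
```

```text
time: 18.55
tool_pos: [458.3, -153.2, 205.0]
tcp_rot: [179.9, -0.4, 4.1]
ft_force: [-0.6, -0.8, -0.7]
finger_gap: 85.5
t 18.55 pose [ 458.3 -153.2  205. ] [179.91  -0.41   4.05] gap 85.5 F [-0.6 -0.8 -0.7]
shift [ 0.1154 -0.4653  0.0051] turn [ 0.0015 -0.0072  0.0009]
```

```bash
python3 -m crank '[[[0.115,-0.465,0.005,0.0015,-0.007,0],[0.115,-0.465,0.005,0.0015,-0.007,0],[0.115,-0.465,0.005,0.0015,-0.007,0],[0.115,-0.465,0.005,0.0015,-0.007,0],[0.115,-0.465,0.005,0.0015,-0.007,0],[0.115,-0.465,0.005,0.0015,-0.007,0],[0.115,-0.465,0.005,0.0015,-0.007,0],[0.115,-0.465,0.005,0.0015,-0.007,0],[0.115,-0.465,0.005,0.0015,-0.007,0],[0.115,-0.465,0.005,0.0015,-0.007,0]]]'; python3 plan.py 540.5 319 -1 4
python3 - <<'E'
from meas import *
carrier("m7")
for c,b in(("side",(190,110,350,260)),("top",(260,145,420,265))):
    draw(cv2.imread(f"pics/m7_{c}.png"),c,[],b,4 if c=="side" else 5,f"pics/{c}7.png")
E
```

```text
time: 19.8
tool_pos: [539.5, 318.2, 198.7]
tcp_rot: [179.9, 0.1, 4.1]
ft_force: [-1.1, -0.1, -0.1]
finger_gap: 85.5
t 19.8 pose [539.5 318.2 198.7] [1.7993e+02 1.0000e-01 4.0800e+00] gap 85.5 F [-1.1 -0.1 -0.1]
shift [ 0.0014 -0.001   0.1997] turn [0.0012 0.0018 0.0013]
side rim [-81.7  -1.3] [52.5 66.9] 0.2 z [38.1 42.7]
top handle top [-195.5   -1.3] [ 8.2 28.6] 1.0 z 121.7
top rim [-83.1  -0.5] [48.5 67.6] 0.7 z [38.3 42.4]
```

View pics/top7.png

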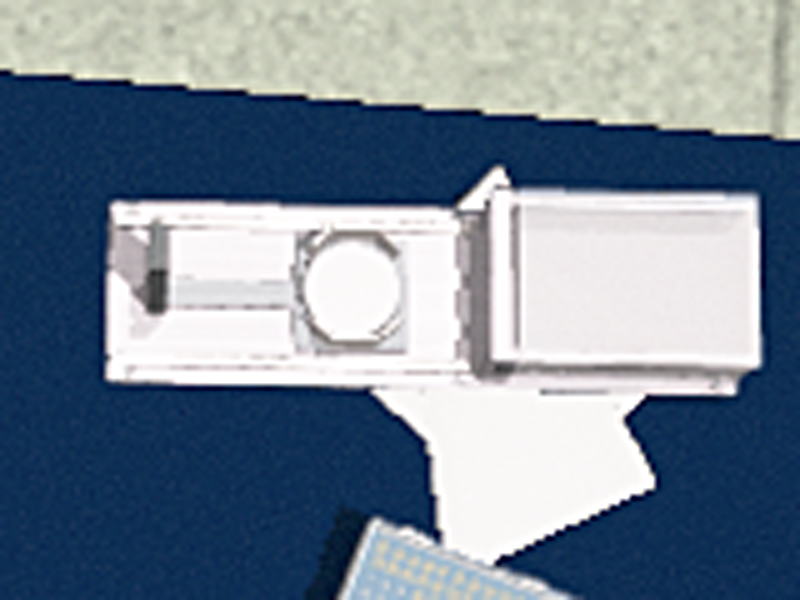

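View pics/m7_side.png

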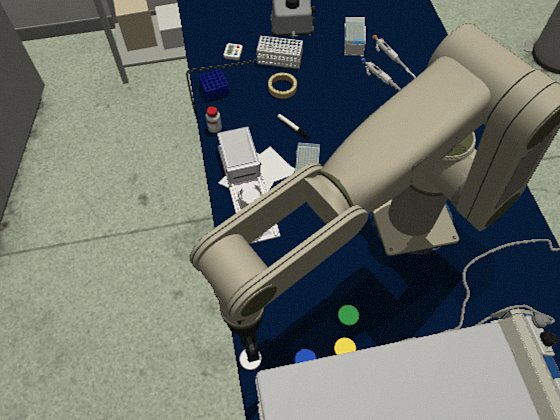

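```bash
python3 -m crank '[[[0.001,-0.001,0.06,0,0.002,0],[0.001,-0.001,0.12,0,0.002,0],[0.001,-0.001,0.165,0,0.002,0],[0.001,-0.001,0.19,0,0.002,0],[0,-0.001,0.2,0,0.002,0],[0,-0.001,0.2,0,0.002,0],[0,-0.001,0.2,0,0.002,0]]]'; python3 plan.py 540.5 319 -1 4
```

```text
time: 20.78
tool_pos: [541.2, 318.7, 1.5]
tcp_rot: [-180.0, -0.2, 4.0]
ft_force: [0.9, 1.1, 0.1]
finger_gap: 85.2
t 20.77 pose [541.2 318.7   1.5] [-179.97   -0.23    3.97] gap 85.2 F [0.9 1.1 0.1]
shift [-0.0007 -0.0003  0.0025] turn [-0.0005 -0.004  -0.0006]
```

```bash
python3 -m crank '[[[-0.0005,0,0.001,0,-0.002,0],[-0.0005,0,0.001,0,-0.002,0],[-0.0005,0,0.001,0,-0.002,0],[-0.0005,0,0.001,0,-0.002,0],[-0.0005,0,0.001,0,-0.002,0],[-0.0005,0,0.001,0,-0.002,0],[-0.0005,0,0.001,0,-0.002,0],[-0.0005,0,0.001,0,-0.002,0],[-0.0005,0,0.001,0,-0.002,0]]]' 1 30; python3 plan.py 540.5 319 200 4;  python3 -m crank '[[[0,0,-0.01,0,0,0],[0,0,-0.05,0,0,0],[0,0,-0.11,0,0,0],[0,0,-0.17,0,0,0],[0,0,-0.2,0,0,0],[0,0,-0.2,0,0,0]]]' 1 30; python3 plan.py 455.4 -151.6 200 4
```

```text
time: 21.9
tool_pos: [541.7, 319.2, 2.3]
tcp_rot: [-179.9, -0.2, 4.0]
ft_force: [-2.7, -1.2, 7.9]
finger_gap: 54.4
t 21.9 pose [541.7 319.2   2.3] [-179.93   -0.23    3.98] gap 54.4 F [-2.7 -1.2  7.9]
shift [-4.000e-04 -1.000e-04 -1.977e-01] turn [-0.0012 -0.0041 -0.0004]
time: 22.65
tool_pos: [542.9, 320.0, 207.3]
tcp_rot: [-179.8, -0.6, 4.0]
ft_force: [-0.4, 0.4, -0.8]
finger_gap: 54.2
t 22.65 pose [542.9 320.  207.3] [-179.76   -0.65    3.98] gap 54.2 F [-0.4  0.4 -0.8]
shift [-0.1201  0.4644  0.0041] turn [-0.0041 -0.0113 -0.0003]
```

```bash
python3 -m crank '[[[-0.013,0.05,0.002,0,-0.01,0],[-0.026,0.1,0.003,-0.004,-0.011,0],[-0.039,0.15,0.003,-0.004,-0.011,0],[-0.052,0.2,0.004,-0.004,-0.011,0],[-0.065,0.25,0.004,-0.004,-0.011,0],[-0.078,0.3,0.004,-0.004,-0.011,0],[-0.09,0.35,0.004,-0.004,-0.011,0],[-0.103,0.4,0.004,-0.004,-0.011,0],[-0.115,0.445,0.004,-0.004,-0.011,0],[-0.12,0.464,0.004,-0.004,-0.011,0]]]' 1 30; python3 plan.py 455.4 -151.6 80 4
```

```text
time: 23.9
tool_pos: [453.9, -153.2, 198.5]
tcp_rot: [-180.0, 0.1, 3.8]
ft_force: [0.0, -0.5, -0.2]
finger_gap: 54.3
t 23.9 pose [ 453.9 -153.2  198.5] [-1.7996e+02  1.0000e-01  3.8500e+00] gap 54.3 F [ 0.  -0.5 -0.2]
shift [ 0.0018 -0.0014  0.1185] turn [-0.0008  0.0018 -0.0027]
```

```bash
python3 -m crank '[[[0.001,-0.001,0.05,0,0.002,0],[0.0018,-0.0014,0.09,0,0.002,-0.002],[0.0018,-0.0014,0.115,0,0.002,-0.002],[0.0018,-0.0014,0.1185,0,0.002,-0.002],[0.0018,-0.0014,0.1185,0,0.002,-0.002]]]' 1 30; python3 plan.py 455.4 -151.6 36 4
```

```text
time: 24.52
tool_pos: [455.3, -151.5, 80.1]
tcp_rot: [-179.9, 0.0, 4.0]
ft_force: [0.0, 0.7, 0.2]
finger_gap: 54.2
t 24.52 pose [ 455.3 -151.5   80.1] [-1.7994e+02  2.0000e-02  3.9600e+00] gap 54.2 F [0.  0.7 0.2]
shift [0.0001 0.0002 0.0441] turn [-0.001   0.0003 -0.0007]
```

```bash
python3 -m crank '[[[0,0,0.012,0,0,0],[0,0,0.026,0,0,0],[0,0,0.037,0,0,0],[0,0,0.043,0,0,0],[0,0,0.043,0,0,0],[0,0,0.0445,0,0,0],[0,0,0.0455,0,0,0],[0,0,0.0455,0,0,0]]]' 1 30; python3 plan.py 455.4 -151.6 33.3 4
```

```text
time: 25.52
tool_pos: [455.4, -151.5, 34.8]
tcp_rot: [-180.0, -0.0, 4.0]
ft_force: [-1.3, 0.5, -0.5]
finger_gap: 54.3
t 25.52 pose [ 455.4 -151.5   34.8] [-179.95   -0.      3.97] gap 54.3 F [-1.3  0.5 -0.5]
shift [-0.      0.0001  0.0015] turn [-0.0009 -0.     -0.0006]
```

```bash
python3 -m crank '[[[0,0,0.001,0,0,0],[0,0,0.0015,0,0,0],[0,0,0.0015,0,0,0]]]' 1 30;python3 -m crank '[[[0,0,0,0,0,0],[0,0,0,0,0,0],[0,0,0,0,0,0],[0,0,0,0,0,0],[0,0,0,0,0,0]]]' 0 30;  python3 -m crank '[[[0,0,-0.03,0,0,0],[0,0,-0.08,0,0,0],[0,0,-0.14,0,0,0],[0,0,-0.18,0,0,0],[0,0,-0.18,0,0,0]]]'; python3 plan.py 435 60 200 94
```

```text
time: 25.9
tool_pos: [455.5, -151.5, 33.4]
tcp_rot: [-180.0, -0.0, 4.0]
ft_force: [0.5, -0.0, 0.6]
finger_gap: 54.3
time: 26.52
tool_pos: [455.5, -151.5, 33.4]
tcp_rot: [-180.0, -0.0, 4.0]
ft_force: [0.5, 0.6, -0.2]
finger_gap: 85.3
time: 27.15
tool_pos: [457.7, -152.7, 217.9]
tcp_rot: [179.8, -0.4, 4.0]
ft_force: [-0.0, 0.1, -0.5]
finger_gap: 85.4
t 27.15 pose [ 457.7 -152.7  217.9] [179.83  -0.41   3.97] gap 85.4 F [-0.   0.1 -0.5]
shift [-0.0081 -0.2138  0.0172] turn [ 0.0079 -0.0032 -1.5713]
```

```bash
python3 -m crank '[[[-0.008,-0.214,0.017,0.008,-0.003,-1.571],[-0.008,-0.214,0.017,0.008,-0.003,-1.571],[-0.008,-0.214,0.017,0.008,-0.003,-1.571],[-0.008,-0.214,0.017,0.008,-0.003,-1.571],[-0.008,-0.214,0.017,0.008,-0.003,-1.571],[-0.008,-0.214,0.017,0.008,-0.003,-1.571],[-0.008,-0.214,0.017,0.008,-0.003,-1.571],[-0.008,-0.214,0.017,0.008,-0.003,-1.571],[-0.008,-0.214,0.017,0.008,-0.003,-1.571],[-0.008,-0.214,0.017,0.008,-0.003,-1.571]]]'; python3 plan.py 447.2 -38.5 150 94
python3 - <<'E'
from meas import *
carrier("m8")
for c,b in(("side",(190,110,350,260)),("top",(260,145,420,265))):
    draw(cv2.imread(f"pics/m8_{c}.png"),c,[],b,4 if c=="side" else 5,f"pics/{c}8.png")
E
```

```text
time: 28.4
tool_pos: [434.4, 60.2, 198.9]
tcp_rot: [-179.9, -0.0, 93.9]
ft_force: [0.2, -0.7, -0.0]
finger_gap: 85.3
t 28.4 pose [434.4  60.2 198.9] [-1.7989e+02 -2.0000e-02  9.3950e+01] gap 85.3 F [ 0.2 -0.7 -0. ]
shift [-0.0993  0.0061  0.0489] turn [-0.0019 -0.0003 -0.0009]
side rim [-83.3  14.1] [55.7 36.3] 0.9 z [40.  43.8]
top handle top [-195.5   -1.1] [ 8.2 28.2] 1.1 z 122.6
top rim [-83.3  -0.6] [67.1 55. ] 88.8 z [39.7 43.5]
```

View pics/top8.png

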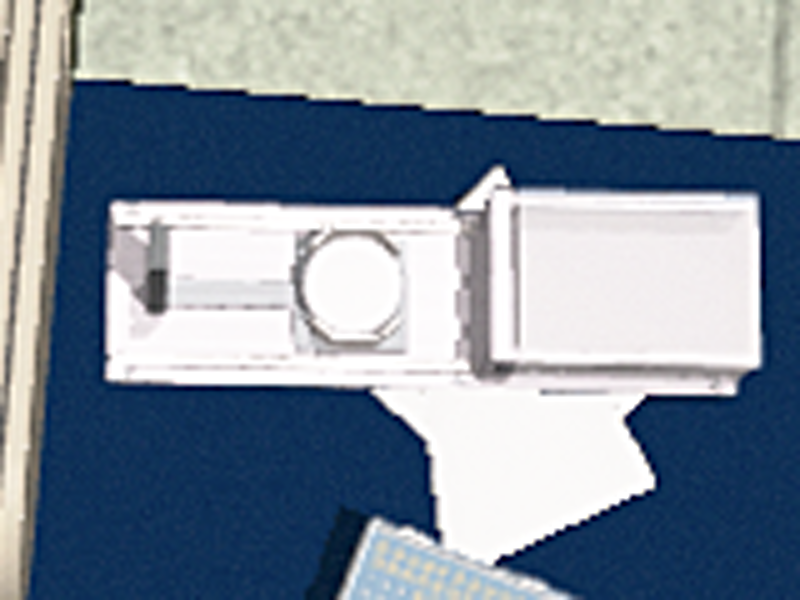

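View pics/side8.png

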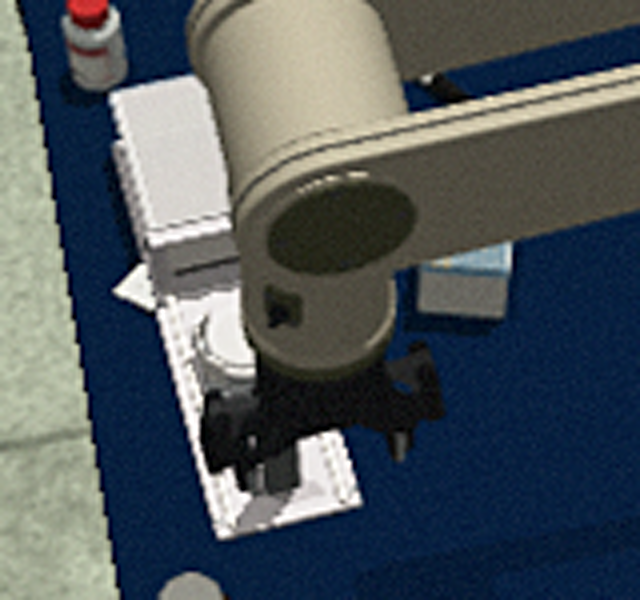

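```bash
python3 -m crank '[[[-0.03,0.002,0,-0.002,0,0],[-0.08,0.005,0.01,-0.002,0,0],[-0.0993,0.006,0.03,-0.002,0,-0.001],[-0.0993,0.006,0.049,-0.002,0,-0.001],[-0.0993,0.006,0.049,-0.002,0,-0.001],[-0.0993,0.006,0.049,-0.002,0,-0.001]]]'; python3 plan.py 447.2 -38.5 88 94
```

```text
time: 29.25
tool_pos: [447.5, -38.3, 150.9]
tcp_rot: [179.9, -0.0, 93.9]
ft_force: [-0.2, -1.2, 0.9]
finger_gap: 85.3
t 29.25 pose [447.5 -38.3 150.9] [ 1.7993e+02 -1.0000e-02  9.3920e+01] gap 85.3 F [-0.2 -1.2  0.9]
shift [-0.0002 -0.0004  0.0629] turn [ 0.0012 -0.0002 -0.0015]
```

```bash
python3 -m crank '[[[0,0,0.03,0,0,0],[0,0,0.055,0,0,0],[0,0,0.063,0,0,0],[0,0,0.063,0,0,0],[0,0,0.063,0,0,0]]]'; python3 plan.py 447.2 -38.5 88 94; python3 -m crank '[[[0,0,0,0,0,0],[0,0,0,0,0,0],[0,0,0,0,0,0],[0,0,0,0,0,0],[0,0,0,0,0,0],[0,0,0,0,0,0],[0,0,0,0,0,0],[0,0,0,0,0,0],[0,0,0,0,0,0],[0,0,0,0,0,0]]]' 1 40; python3 plan.py 459.2 -211 88 94
```

```text
time: 29.88
tool_pos: [448.6, -38.4, 89.3]
tcp_rot: [179.8, 0.0, 93.9]
ft_force: [0.6, -0.2, 0.1]
finger_gap: 85.5
t 29.88 pose [448.6 -38.4  89.3] [1.7981e+02 2.0000e-02 9.3920e+01] gap 85.5 F [ 0.6 -0.2  0.1]
shift [-0.     -0.0014  0.0013] turn [ 0.0033  0.0004 -0.0014]
time: 31.12
tool_pos: [448.8, -38.4, 89.7]
tcp_rot: [179.8, 0.0, 93.9]
ft_force: [-1.0, 0.1, 5.6]
finger_gap: 27.1
t 31.12 pose [448.8 -38.4  89.7] [1.798e+02 3.000e-02 9.392e+01] gap 27.1 F [-1.   0.1  5.6]
shift [-0.1729 -0.0014  0.0017] turn [ 0.0035  0.0005 -0.0013]
```

```bash
python3 -m crank '[[[-0.008,0,0,0,0,0],[-0.018,0,0,0,0,0],[-0.028,0,0,0,0,0],[-0.038,0,0,0,0,0],[-0.046,0,0,0,0,0],[-0.05,0,0,0,0,0],[-0.05,0,0,0,0,0]]]' 1 40; python3 plan.py 459.2 -211 89 94
python3 - <<'E'
from meas import *
carrier("m9")
for c,b in(("side",(190,110,350,260)),("top",(260,145,420,265))):
    draw(cv2.imread(f"pics/m9_{c}.png"),c,[],b,4 if c=="side" else 5,f"pics/{c}9.png")
E
```

```text
time: 32.0
tool_pos: [452.3, -87.8, 89.7]
tcp_rot: [179.8, -0.0, 93.9]
ft_force: [-0.4, 3.8, 3.6]
finger_gap: 27.6
t 32.0 pose [452.3 -87.8  89.7] [ 1.7979e+02 -5.0000e-02  9.3910e+01] gap 27.6 F [-0.4  3.8  3.6]
shift [-0.1234 -0.0015  0.0006] turn [ 0.0037 -0.0008 -0.0016]
side handle top [-149.2   -1.2] [62.4 21.5] 89.7 z 124.4
top rim [-51.2  -0.6] [67.6 19.9] 89.5 z [39.9 44.3]
```

View pics/side9.png

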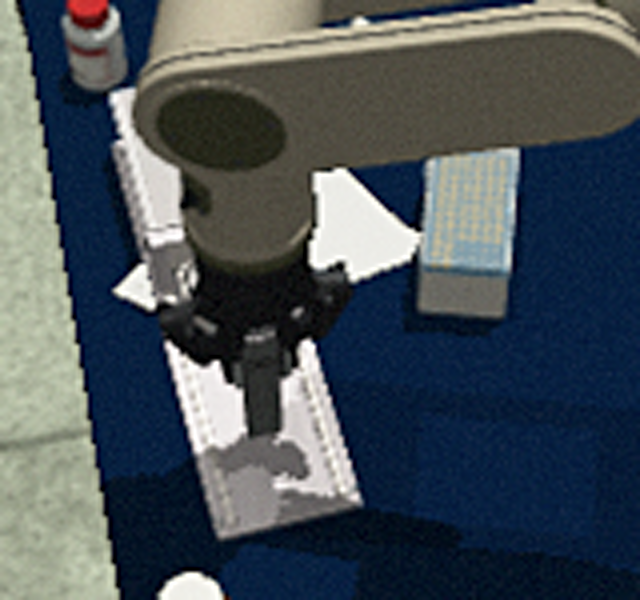

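View pics/top9.png

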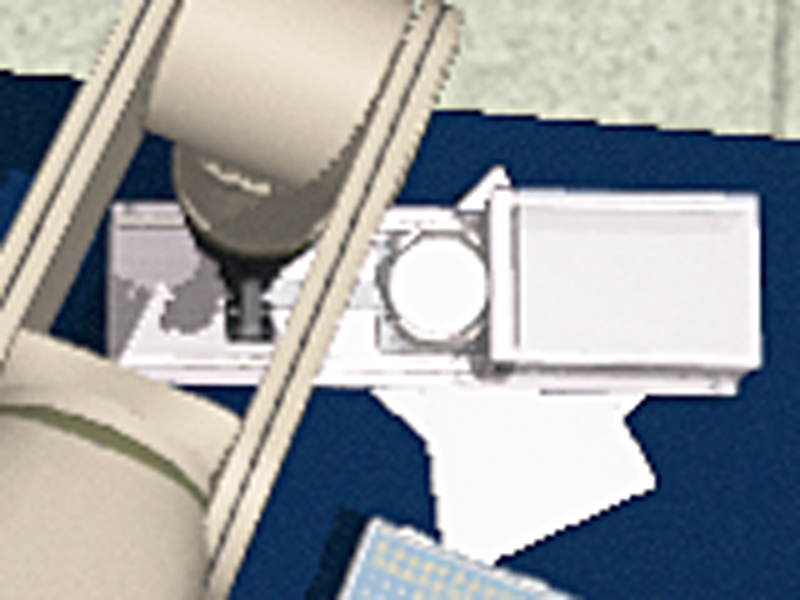

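```bash
python3 -m crank '[[[-0.006,0,0,0,0,0],[-0.014,0,0,0,0,0],[-0.022,0,0,0,0,0],[-0.03,0,0,0,0,0],[-0.038,0,0,0,0,0],[-0.046,-0.0005,0,0,0,0],[-0.054,-0.0005,0,0,0,0],[-0.06,-0.0005,0,0,0,0],[-0.06,-0.0005,0,0,0,0]]]' 1 40; python3 plan.py 459.2 -211 89 94
```

```text
time: 33.22
tool_pos: [456.0, -147.5, 89.7]
tcp_rot: [179.8, -0.1, 93.9]
ft_force: [0.2, 3.6, 3.4]
finger_gap: 27.7
t 33.23 pose [ 456.  -147.5   89.7] [ 1.7978e+02 -5.0000e-02  9.3920e+01] gap 27.7 F [0.2 3.6 3.4]
shift [-0.0635 -0.0011  0.0006] turn [ 0.0039 -0.0009 -0.0014]
```

```bash
python3 -m crank '[[[-0.006,0,0,0,0,0],[-0.014,0,0,0,0,0],[-0.022,0,0,0,0,0],[-0.03,0,0,0,0,0],[-0.038,-0.0005,0,0,0,0],[-0.046,-0.0005,0,0,0,0],[-0.054,-0.001,0,0,0,0],[-0.061,-0.001,0,0,0,0],[-0.065,-0.001,0,0,0,0],[-0.065,-0.001,0,0,0,0]]]' 1 40; python3 plan.py 459.2 -211 89 94
python3 - <<'E'
from meas import *
carrier("m10")
for c,b in(("side",(190,110,350,260)),("top",(260,145,420,265))):
    draw(cv2.imread(f"pics/m10_{c}.png"),c,[],b,4 if c=="side" else 5,f"pics/{c}10.png")
E
```

```text
time: 34.48
tool_pos: [459.4, -212.1, 89.7]
tcp_rot: [179.8, -0.1, 93.9]
ft_force: [-0.9, 5.5, 4.9]
finger_gap: 27.5
t 34.48 pose [ 459.4 -212.1   89.7] [ 1.7979e+02 -1.0000e-01  9.3930e+01] gap 27.5 F [-0.9  5.5  4.9]
shift [ 0.0011 -0.0002  0.0007] turn [ 0.0038 -0.0017 -0.0013]
side handle top [-24.9   0.1] [64.7 21.3] 88.9 z 126.9
```

View pics/side10.png

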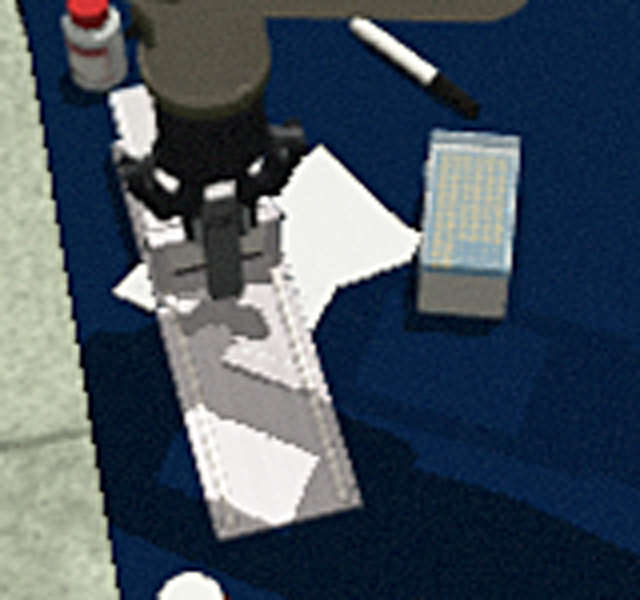

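View pics/top10.png

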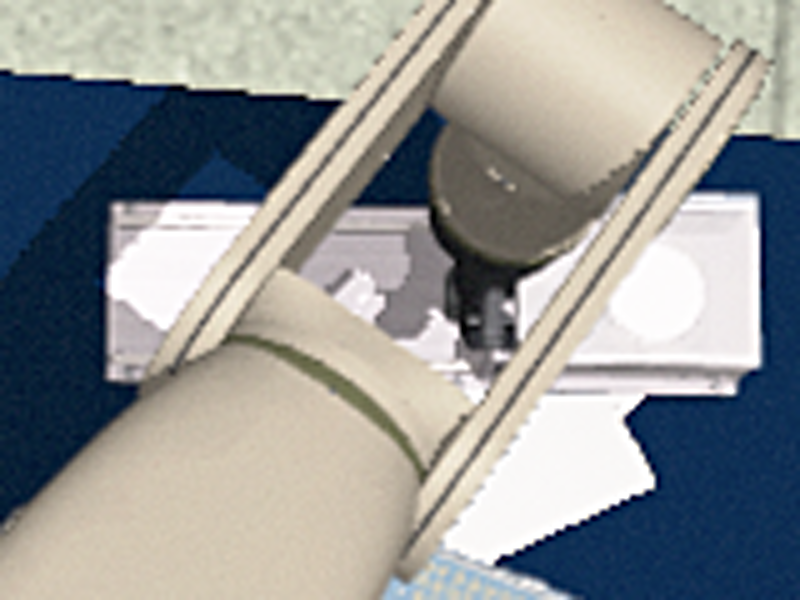

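```bash
python3 -m crank '[[[0,0,0,0,0,0],[0,0,0,0,0,0],[0,0,0,0,0,0],[0,0,0,0,0,0],[0,0,0,0,0,0],[0,0,0,0,0,0],[0,0,-0.02,0,0,0],[0,0,-0.07,0,0,0],[0,0,-0.11,0,0,0],[0,0,-0.11,0,0,0]]]' 0 40; python3 -m crank '[[[0.06,0,0,0,0,0],[0.12,0,0,0,0,0],[0.18,0,0,0,0,0],[0.24,0,0,0,0,0],[0.3,0,0,0,0,0],[0.35,0,0,0,0,0],[0.35,0,0,0,0,0],[0.35,0,0,0,0,0],[0.35,0,0,0,0,0]]]'
python3 - <<'E'
from meas import *
carrier("m11")
G=[462,-234.5,6]
for c,b in(("side",(190,110,350,260)),("top",(260,145,420,265))):
    draw(cv2.imread(f"pics/m11_{c}.png"),c,[],b,4 if c=="side" else 5,f"pics/{c}11.png")
    p,d=r.snapshot(c);W=cloud(c,d)
    for nm,z,x,y in(("tall",115,528,98),("small",75,522,-450)):
        g=(W[...,2]>z)&(W[...,2]<140)&(abs(W[...,0]-x)<50)&(abs(W[...,1]-y)<50)
        print(c,nm,W[g].mean(0).round(1) if g.any() else None,g.sum())
    for t,z in(("tub",26),("handle",106)):
        for q in r.landmark_of(t,c)[:1]: print(c,t,q["conf"],atz(c,q["pixel"],z).round(1))
E
```

```text
time: 35.83
tool_pos: [461.3, -213.6, 204.2]
tcp_rot: [179.4, 0.2, 93.9]
ft_force: [-0.3, 0.4, 0.3]
finger_gap: 85.1
time: 36.95
tool_pos: [437.3, 134.5, 202.6]
tcp_rot: [179.5, 0.2, 93.8]
ft_force: [0.3, 0.3, 0.0]
finger_gap: 85.3
side handle top [-24.7   7.6] [14.1  8.7] 24.5 z 120.7
top handle top [-21.5  -2.1] [27.3  9.4] 88.8 z 122.8
side tall [528.2 100.  133.3] 211
side small [ 523.3 -450.3   86.1] 88
side tub 0.57 [ 524.7 -471.4   26. ]
side handle 0.58 [ 469.3 -207.7  106. ]
top tall [526.8  95.7 133.6] 177
top small [ 522.6 -452.6   86.9] 115
top handle 0.58 [ 455.6 -215.1  106. ]
```

View pics/side11.png

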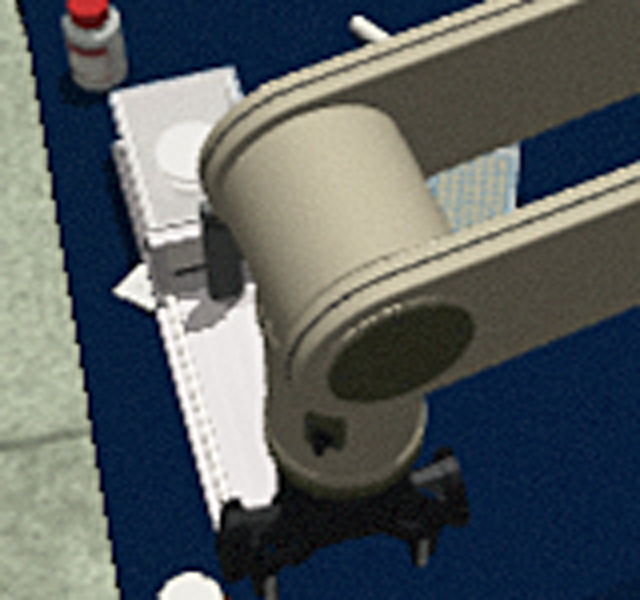

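View pics/top11.png

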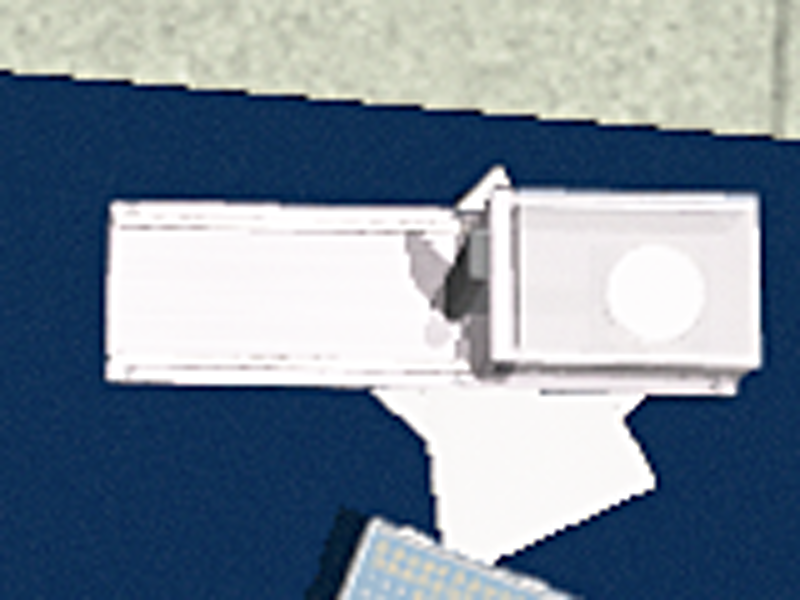

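Run:
```python
from meas import *
G=np.array([462,-234.5,6]);a=np.deg2rad(-86);Ri=np.array([[np.cos(a),np.sin(a)],[-np.sin(a),np.cos(a)]])
print(Ri@(atz("top",(260+655/5-.5,145+293/5-.5),46)[:2]-G[:2]))
for nm,D in(("before",np.load("pics/side0.npy")),("now",r.snapshot("side")[1])):
    W=cloud("side",D);L=(W[...,:2]-G[:2])@Ri.T;z=W[...,2]-6
    for lo,hi in((14,25),(25,35),(35,48)):
        g=(z>lo)&(z<hi)&(abs(L[...,0])<30)&(L[...,1]>14)&(L[...,1]<35)
        print(nm,lo,g.sum(),np.median(L[g][:,0]).round(1))
print(r.sense()["finger_gap"],r.sense()["time"])
```

```text
[88.55994503 -3.31057746]
before 14 13 -0.8
before 25 18 -0.1
before 35 10 -0.7
now 14 15 0.1
now 25 10 -0.9
now 35 18 0.3
85.49268344095223 37.4
```

```bash
python3 -c "
from bench import r
print(r.hand_in())"
```

```text
the job is handed in; nothing more can be done
None
```

The job is done and handed in at about 37 s of the 72 s allowed; `hand_in()` gives no verdict, so I don't have a pass or fail.

**What I did:** I lifted the carrier by the tub's side walls and set it on the lane, with the tub about 83 mm before the gate and lined up to within about 1°. I then put both white dishes into the well, one on the other. I gripped the handle across its 28 mm width, pushed the carrier 174 mm through the flap, let go and moved the arm clear. During the push the fingers stayed above the hatch roof and short of the gate, and I saw no sign of them touching the flap.

**Last checks:**
- **Tub:** about 88 to 91 mm past the gate, going by the arm's travel, the handle position and the upper dish seen through the roof (74 mm needed).
- **Flap:** its face is where it was at the start, within about 1.5 mm at three heights, so it is shut.
- **Dishes:** the upper one looks flat and about central. It measured 3 mm off to the side, which may partly be refraction or calibration. The lower one is hidden under it, so I last saw it directly before stacking.
- **Bottles:** both within about 1 mm of their starting positions.

**Checks that disagreed:**
- In the last pictures, the network placed the tub at the small bottle in the side view and found no tub in the top view, so I ignored it.
- The side view measured the handle about 8 mm off to one side, because the arm partly hid it. The top view put it about 2 mm off the lane's centre line.

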